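# Fetch the profile template from under the rib and behind the jar and mould

## Task

I need the grey profile template that lies at the back of the storage tray, under the wooden rib and behind the jar and the plaster mould. First stand the jar and the mould aside on the side board, lift the rib straight off without dragging the template and lay it flat on the side board too, then lay the template on the dark rectangle of the setting board, lengthwise on it. After that lay the rib flat in the template's old place in the tray, lengthwise as the template lay, then stand the jar and the mould back where they each stood; leave the pale cup and the clay lump alone.

Things in the scene. Friction and masses are not known exactly. Their poses are not given: they have to be found in the camera images.
- tray_bay (a point): Where the template lies at the start and the rib at the end: a point on the tray's floor, 10 mm above the table. x to the tray's back (yaw within 0.2 rad of straight ahead), y along its length. Fixed plywood tray 170 (x) x 190 (y) mm, its middle 40 mm before this point; end battens 20 mm high, inner faces at y = +-94 mm; open at front and back. Jar and mould stand about 75 mm before it, at y = +-42, either way.
- side_top (a point): Centre of the top of the side board: a plain off-white fixed plaster slab 200 (x) x 220 (y) x 12 mm, empty at the start, top 12 mm above the table. x points away from the robot, yaw varies by 0.25 rad. It stands left or right of the tray; it and the setting board change places. (Left behind the tray an upright wooden partition reaches forward to x = 0.59 m at y = 0.16 m; keep the arm before it.)
- setting_mark (a point): Centre of the dark inlaid rectangle, 68 (x) x 124 (y) mm, flush in the middle of the top of the setting board: a fixed light wooden board 140 (x) x 190 (y) x 12 mm, top 12 mm above the table. x points away from the robot, yaw varies by 0.25 rad. The template lies with its y along this y (either way round), centre on this point.
- jar_center (a point): Centre, half-way up, of a white round jar with a blue lid, 66 mm across, 88 mm high (lid from 72 mm up, 63 mm across), about 0.28 kg, standing on the tray in front of the pile. Grip it from above at half height or higher, fingers closing along the tray's x (over the pile).
- mould_center (a point): Centre, half-way up, of a closed off-white plaster mould (one piece, corners cut off), 61 (x) x 66 (y) x 65 mm high, about 0.28 kg, standing on the tray beside the jar. Grip it across its x flats (61 mm) from above; its yaw follows the tray's to 0.08 rad.
- rib_center (a point): Centre, half-way up, of the flat boxwood rib, 54 (x) x 100 (y) x 9 mm, 35 g, lying flat on the template (underside 18 mm above the table), long axis y. Grip across x (54 mm), fingertips just above the template. Jar and mould stand too close before it to grip it until they are gone.
- template_center (a point): Centre, half-way up, of the grey profile template, a plate 64 (x) x 120 (y) x 8 mm, 60 g, lying flat on the tray floor under the rib, long axis y. The edge at -x is straight, the edge at +x is the curved profile; between y = -28 and +2 mm the two edges are nearly parallel, 63 mm apart: grip there, across x (at y = -13 mm the middle lies at x = -1 mm).
- cup_center (a point): Bystander: centre of a pale bisque cup, 68 mm across, 76 mm high, loose, behind the tray to the right.
- clay_center (a point): Bystander: centre of a loose grey clay lump, about 62 x 59 x 42 mm, behind the tray.
There are look-alikes about, which are no part of the job. What is shaped like the part that bears mould_center but orange is not meant.

How it is judged:
On the way, in this order (a step that is already met when the one before it is completed fails the run):
1. the jar and the mould stand upright on the side board, released, while the template is still where it was (x of jar_center in the frame of side_top between -0.1 and 0.1 m and y of jar_center in the frame of side_top between -0.11 and 0.11 m and z of jar_center in the frame of side_top between 0.039 and 0.049 m and angle between each of jar_center, mould_center's own z axis and vertical below 0.12 rad and x of mould_center in the frame of side_top between -0.1 and 0.1 m and y of mould_center in the frame of side_top between -0.11 and 0.11 m and z of mould_center in the frame of side_top between 0.0275 and 0.0375 m and contact force between the fingers and jar below 0.3 N and contact force between the fingers and mould below 0.3 N and distance of each of template_center, rib_center from where it was at the start of the episode below 0.01 m), for 0.2 s.
2. the rib is in the air, lifted off the template, which has not been dragged more than 10 mm (height (world z) of rib_center above 0.05 m and distance of template_center from where it was at the start of the episode below 0.01 m), for 0.1 s.
3. the rib lies flat on the side board with the jar and the mould, released, and the template is still where it was (x of rib_center in the frame of side_top between -0.1 and 0.1 m and y of rib_center in the frame of side_top between -0.11 and 0.11 m and z of rib_center in the frame of side_top between -0.0005 and 0.0095 m and angle between each of rib_center, jar_center, mould_center's own z axis and vertical below 0.12 rad and x of jar_center in the frame of side_top between -0.1 and 0.1 m and y of jar_center in the frame of side_top between -0.11 and 0.11 m and z of jar_center in the frame of side_top between 0.039 and 0.049 m and x of mould_center in the frame of side_top between -0.1 and 0.1 m and y of mould_center in the frame of side_top between -0.11 and 0.11 m and z of mould_center in the frame of side_top between 0.0275 and 0.0375 m and contact force between the fingers and rib below 0.3 N and distance of template_center from where it was at the start of the episode below 0.01 m), for 0.2 s.
4. the template lies on the dark rectangle of the setting board, released (horizontal distance between template_center and setting_mark below 0.012 m and angle between the y axis of template_center and the y axis of setting_mark, either way round below 0.15 rad and z of template_center in the frame of setting_mark between -0.001 and 0.008 m and contact force between the fingers and template below 0.3 N), for 0.2 s.
5. the rib lies flat in the back of the tray, released, while the jar and the mould are still on the side board (horizontal distance between rib_center and tray_bay below 0.015 m and angle between the y axis of rib_center and the y axis of tray_bay, either way round below 0.2 rad and z of rib_center in the frame of tray_bay between -0.001 and 0.009 m and contact force between the fingers and rib below 0.3 N and x of jar_center in the frame of side_top between -0.1 and 0.1 m and y of jar_center in the frame of side_top between -0.11 and 0.11 m and z of jar_center in the frame of side_top between 0.039 and 0.049 m and angle between each of jar_center, mould_center's own z axis and vertical below 0.12 rad and x of mould_center in the frame of side_top between -0.1 and 0.1 m and y of mould_center in the frame of side_top between -0.11 and 0.11 m and z of mould_center in the frame of side_top between 0.0275 and 0.0375 m), for 0.2 s.
At the end, for the whole second after the job is handed in: Template flat on the dark rectangle (centre within 12 mm, lengthwise within 0.15 rad); rib flat on the tray floor (within 15 mm of the bay point, lengthwise within 0.2 rad of the tray); jar and mould upright within 15 mm of where each stood; all released and at rest (horizontal distance between template_center and setting_mark below 0.012 m and angle between the y axis of template_center and the y axis of setting_mark, either way round below 0.15 rad and z of template_center in the frame of setting_mark between -0.001 and 0.008 m and horizontal distance between rib_center and tray_bay below 0.015 m and angle between the y axis of rib_center and the y axis of tray_bay, either way round below 0.2 rad and z of rib_center in the frame of tray_bay between -0.001 and 0.009 m and distance of each of jar_center, mould_center from where it was at the start of the episode below 0.015 m and angle between each of jar_center, mould_center's own z axis and vertical below 0.12 rad and linear speed of each of jar, mould, rib, template below 0.02 m/s); the robot touches nothing.
It fails at once if the cup or the clay is moved more than 25 mm (distance of any of cup_center, clay_center from where it was at the start of the episode above 0.025 m).
It fails at once if the jar or the mould is tipped over (angle between any of jar_center, mould_center's own z axis and vertical above 0.6 rad).
It also fails if it takes over 144 s, if anything falls off the work surface, if the arm or the gripper's body presses on something with over 40 N, if the wrist force passes 120 N, or if a joint passes its speed limit or range.

## Robot

A 6-joint arm with a two-finger parallel gripper is mounted at the origin on a cart in front of the work surface, level with it; the furniture and walls round the work are solid. World frame = base frame: x ahead of the robot, y to its left, z up, the work surface at z = 0. Lengths are in m, angles in rad, forces in N, time in s.
With the tool pointing down it reaches from about 0.35 to 0.975 m from the base axis. Payload 7.1 kg.
Tool frame: the origin (TCP) lies at the very end of the fingers, on their centre line; the grasp point (between the pads) lies bot.grip_point_offset behind it (bot.grip_point_offset is the distance from the TCP to the grasp point, in m); z points along the fingers, x is the direction in which the jaws open and shut, and the axes are right-handed (so a half turn about z gives the same grasp; the last joint's range is limited). The gripper opens to 88 mm and grips with 3 to 60 N. Pads are 20 mm wide; open, the fingers measure 115 mm over their backs; the gripper's body (75 mm by 178 mm) begins 61 mm behind the grasp point.
Start: joints at [1.21, 0.423, 1.63, -0, 1.089, -0.019], TCP at [0.209, 0.589, 0.223] pointing down, gripper open.
Joint ranges: [-3, 3], [-0.9, 2.11], [0.09, 2.58], [-1.31, 4.45], [0.11, 2.69], [-2.54, 2.54]. Speed limits (rad/s): [2.39, 2.39, 3.01, 3.14, 3.14, 3.14].

## Interface

Orientations are given as a rotation vector (axis times angle).
In Python, from rig import bot gives the robot as it stands. The module is installed in compiled form; this text tells all that it offers.
- The arm moves only by the tool carry_out, never from a script. Its argument "series" is a list of rows, each an object with "offset": the shift along the tool's x, y, z in cm, a list of three; "rotation": the turn, a rotation vector about the tool's x, y, z in degrees, a list of three; "hand": the closure, from -1 (fully open) to 1 (shut). A call has 1 to 12 rows; each row shifts and turns the commanded pose from where the row before left it, along the tool's axes as they then stand; what a row does not reach is not made up. A row lasts 1/10 s, in which the tool goes at most 50 mm and 8.59 degrees, less where a joint would pass 70% of its speed; a pose out of reach is approached as far as the arm can. A call with a gripper value outside its range is refused whole. The fingers move at their own pace and stop on an object; the grip force is fixed at half the most. Time passes only in rows, so rows that do not move let the fingers close. It gives the time, the measured TCP pose, the force and the opening at its end, in the units of the state.
- bot.read_state(): the state, without advancing time (a new reading comes with each control period).
- bot.grab_frame(name): name is "side" or "top"; returns a dict with "img" (420x560x3 uint8, blue, green, red), "vertical_fov" (degrees; the focal length in pixels is half the picture's height over the tangent of half this angle, whatever the lens; pixels are square), "cx", "cy" (the principal point, pixels), "rvec" (rotation vector, rad) and "tvec" (3), from world to camera coordinates, as OpenCV has them. Camera axes: x right, y down, z forward; pixel columns grow to the right and rows downward; lengths in m; the calibration is good to about 2 mm. A picture is of the moment at which its call begins. There is no depth.
- bot.job_done(): hands the job in, once; it reports no verdict.
The state is a dict: "t": time; "joint_pos": joint angles; "qvel": joint speeds; "tau": joint torques, N m; "position": TCP position; "ee_rot": TCP orientation; "wrist_force": force on the tool from outside, world axes, zero at the start; "wrist_torque": the same for the moment, N m; "gripper_width": opening from 0.0 (shut) to 1.0 (fully open).
Only numpy, scipy, OpenCV 4.12 (cv2) and the standard library are available. Lean on these libraries where they do the work, as an engineer would, in place of code of your own. Each camera call takes 0.05 s, during which the arm holds its last target. There are 200 camera calls.

## Working session

There is one attempt and no reset: what is moved stays moved. The work goes in short steps, Python scripts to look and compute and a tool call to move; the robot and the scene stay as the last step left them, time stands still between calls to the robot, and variables do not carry over. Pictures are saved under pics/ and viewed, about 12 in all and at most 16, crops included, and the job is handed in when it is done.

Besides the shell and the picture viewer there is one more tool, called after ">>>" as a command line: name --argument value ..., lists and objects as JSON in quotes. carry_out: Moves the arm, as the interface text tells. Its arguments: {"type":"object","properties":{"series":{"type":"array"}},"required":["series"]}

```bash
mkdir -p pics; cat > h.py <<'E'
import numpy as np, cv2
from rig import bot
from scipy.spatial.transform import Rotation as R
def grab(n,save=None):
    f=bot.grab_frame(n)
    if save: cv2.imwrite(f'pics/{save}.png',f['img'])
    return f
def K(f):
    h,w=f['img'].shape[:2]; F=h/2/np.tan(np.radians(f['vertical_fov'])/2)
    return F
def ray(f,uv):
    F=K(f);uv=np.atleast_2d(np.asarray(uv,float))
    Rm=cv2.Rodrigues(np.array(f['rvec'],float))[0]; t=np.array(f['tvec'],float).ravel()
    d=np.c_[(uv[:,0]-f['cx'])/F,(uv[:,1]-f['cy'])/F,np.ones(len(uv))]@Rm
    return -Rm.T@t,d
def onz(f,uv,z):
    c,d=ray(f,uv); s=(z-c[2])/d[:,2]; return (c+s[:,None]*d)[:,:2]
def proj(f,P):
    F=K(f);Rm=cv2.Rodrigues(np.array(f['rvec'],float))[0]
    q=np.atleast_2d(P)@Rm.T+np.array(f['tvec'],float).ravel()
    return np.c_[f['cx']+F*q[:,0]/q[:,2],f['cy']+F*q[:,1]/q[:,2]]
E
python3 - <<'E'
from h import *
for n in('top','side'):
    f=grab(n,n+'0');c,d=ray(f,[280,210]);print(n,f['vertical_fov'],f['cx'],f['cy'],c.round(3),d.round(3), f.keys())
print(bot.read_state(),bot.grip_point_offset)
E
```

```text
top 56.9686377101435 280.1146295867441 211.78444929025878 [ 0.402 -0.046  0.932] [[ 0.208  0.011 -0.978]] dict_keys(['img', 'vertical_fov', 'cx', 'cy', 'rvec', 'tvec'])
side 49.71108775522069 277.16187309878256 212.25727299823458 [ 0.143 -0.891  0.882] [[ 0.342  0.676 -0.653]] dict_keys(['img', 'vertical_fov', 'cx', 'cy', 'rvec', 'tvec'])
{'t': 0.1, 'joint_pos': array([ 1.20999805e+00,  4.23763707e-01,  1.63062274e+00,  1.51494412e-05,
        1.08860687e+00, -1.89804369e-02]), 'qvel': array([-0.00190989, -0.00200569, -0.00417114, -0.00048953, -0.00144278,
       -0.00024236]), 'tau': array([ 6.09987328e-04, -5.45618069e+01, -2.74321890e+01,  6.45936141e-02,
        1.88625039e-02, -2.89281422e-05]), 'position': array([0.20927902, 0.58837485, 0.22197628]), 'ee_rot': array([ 2.56626796e+00,  1.81080193e+00, -1.83280652e-03]), 'wrist_force': array([ 0.33327599, -0.03944544,  0.44720659]), 'wrist_torque': array([-0.01373859,  0.00932404, -0.02268254]), 'gripper_width': 0.9972799101802177} 0.0187
```

View pics/top0.png

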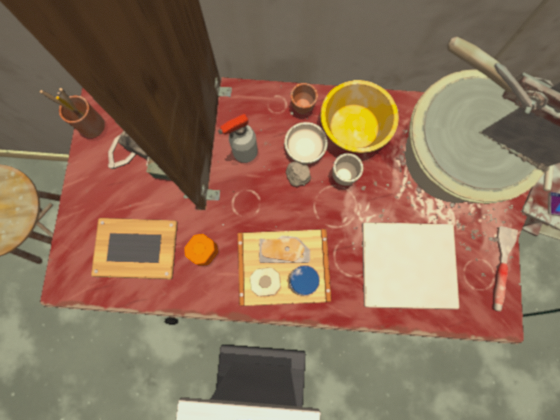

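View pics/side0.png

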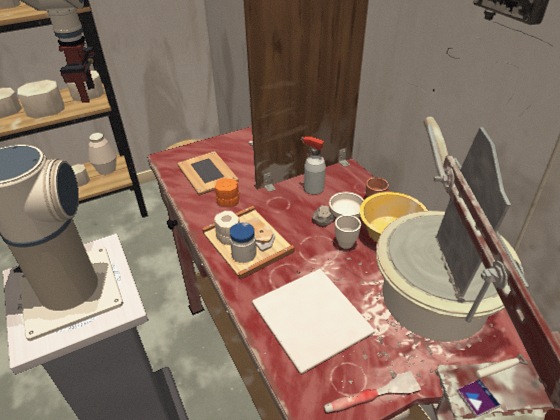

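The top view shows the setting board on the left (dark rectangle around 134,248), the tray at (284,267) with the mould at (265,282), the jar at (304,281) and the pile at (284,250), and the side board at (410,265). The orange look-alike is at (200,249). Next I'll take finer measurements.

```bash
cat > m.py <<'E'
from h import *
f=grab('top'); im=f['img']; hsv=cv2.cvtColor(im,cv2.COLOR_BGR2HSV)
def big(mask,roi):
    x0,y0,x1,y1=roi; m=np.zeros(im.shape[:2],np.uint8); m[y0:y1,x0:x1]=mask[y0:y1,x0:x1]*255
    m=cv2.morphologyEx(m,cv2.MORPH_OPEN,np.ones((2,2)))
    cs=cv2.findContours(m,cv2.RETR_EXTERNAL,cv2.CHAIN_APPROX_NONE)[0]; return max(cs,key=cv2.contourArea)
def rect(c,z):
    P=(onz(f,c.reshape(-1,2),z)*1000).astype(np.float32); r=cv2.minAreaRect(P)
    (x,y),(w,h),a=r; return np.round([x,y,w,h,a],1)
H,S,V=[hsv[...,i].astype(int) for i in range(3)]
print('dark',rect(big((V<90),(100,225,170,272)),.012))
print('setboard',rect(big((H>8)&(H<30)|(V<90),(85,212,182,285)),.012))
print('side',rect(big((S<60)&(V>180),(350,215,470,315)),.012))
print('lid blue',rect(big((H>95)&(H<130)&(S>80),(270,250,335,305)),.088))
print('tray',rect(big(((H>8)&(H<32)&(V>110))|((H>95)&(H<130)),(230,225,337,310)),.010))
print('mould',rect(big((S<75)&(V>150),(240,260,290,300)),.065))
cv2.imwrite('pics/tray1.png',cv2.resize(im[222:312,228:340],None,fx=6.5,fy=6.5,interpolation=cv2.INTER_CUBIC))
E
python3 m.py
```

```text
Traceback (most recent call last):
  File "m.py", line 11, in <module>
    print('dark',rect(big((V<90),(100,225,170,272)),.012))
                      ~~~^^^^^^^^^^^^^^^^^^^^^^^^^^
  File "m.py", line 6, in big
    cs=cv2.findContours(m,cv2.RETR_EXTERNAL,cv2.CHAIN_APPROX_NONE)[0]; return max(cs,key=cv2.contourArea)
                                                                              ~~~^^^^^^^^^^^^^^^^^^^^^^^^
ValueError: max() iterable argument is empty
```

```bash
python3 - <<'E'
import cv2
im=cv2.imread('pics/top0.png');h=cv2.cvtColor(im,cv2.COLOR_BGR2HSV)
for n,(u,v) in dict(dark=(134,248),board=(134,224),side=(410,265),lid=(304,281),tray=(255,242),mould=(265,270),rib=(284,245),tmpl=(265,258),red=(225,290)).items(): print(n,h[v,u])
E
sed -i 's/V<90/V<130/g' m.py; sed -i 's/^print/if 1: print/' m.py
sed -i 's/(V<130)/((V<130)\&(S<120))/' m.py; python3 m.py
```

```text
dark [14 29 97]
board [ 17 146 222]
side [ 27  40 230]
lid [105 155 145]
tray [ 22 118 231]
mould [ 27  60 231]
rib [ 18 123 231]
tmpl [ 16  52 181]
red [  5 143 176]
dark [477.7 301.6  64.4 121.1   2.8]
setboard [477.4 300.1 141.9 192.6   2.4]
side [ 490.9 -353.8  201.1  214.4    3.2]
lid blue [ 428.  -103.9   53.9   57.7   49.2]
tray [460.4 -55.8 172.8 214.6   6.9]
mould [421.5 -16.7  55.9  62.3  11. ]
```

View pics/tray1.png

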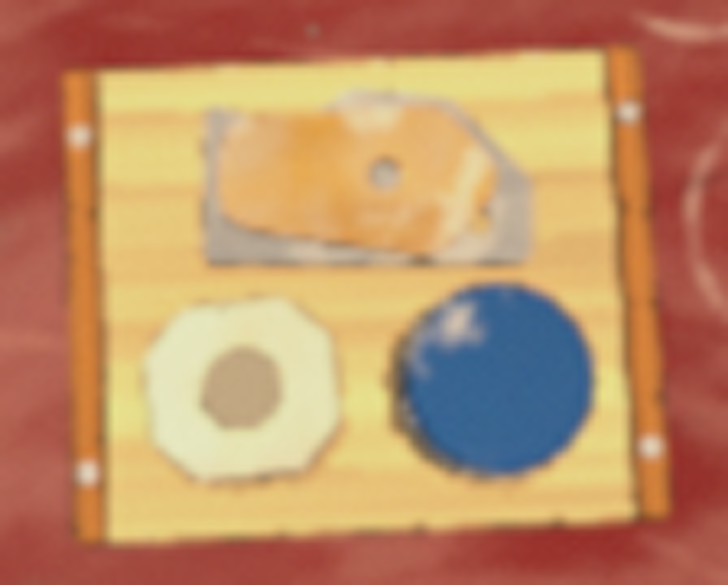

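```bash
cat > p.py <<'E'
from h import *
f=grab('top'); im=f['img']
def W(uv,z): return onz(f,np.array(uv,float)/6.5+[227.6,221.6],z)*1000  # resize half-pixel
def yaw(a,b): d=a-b; return round(np.degrees(np.arctan2(-d[0],d[1])),1)   # a at +y end
def show(n,uv,z,e=None):
    p=W(uv,z); print(n,p.mean(0).round(1), 'yaw',[yaw(p[i],p[i+1]) for i in range(0,len(p),2)] if e else '')
fl=[(100,72),(603,52),(108,543),(638,520)]
p=W(fl,.010);c=p.mean(0);y=np.radians(np.mean([yaw(p[0],p[1]),yaw(p[2],p[3])]))
print('tray mid',c.round(1),np.degrees(y).round(1),'bay',(c+40*np.array([np.cos(y),np.sin(y)])).round(1),np.linalg.norm(p[0]-p[2]),np.linalg.norm(p[0]-p[1]))
bx=[(80,135),(87,472),(628,112),(651,447)]
print('screws mean',W(bx,.02).mean(0),W(bx,.03).mean(0))
show('jar',[(500,380)],.098); show('mould',[(243,388)],.075); show('mould e',[(183,303),(290,297)],.075,1)
show('tmpl straight',[(207,262),(525,262)],.018,1); print(W([(207,262),(207,108),(533,180),(525,262),(350,92)],.018).round(1))
print('rib', W([(218,180),(495,180),(235,112),(440,103),(225,215),(425,252),(385,172)],.027).round(1))
f2=grab('side');
def roi(P):
    q=proj(f2,P)[0];return q.round(0)
print(roi([.495,-.055,.02]))
cv2.imwrite('pics/side1.png',cv2.resize(f2['img'][200:280,195:300],None,fx=7,fy=7,interpolation=cv2.INTER_CUBIC))
hs=cv2.cvtColor(im,cv2.COLOR_BGR2HSV)
z=im[232:266,255:315]; S=hs[232:266,255:315]
o=np.hstack([cv2.resize(x,None,fx=6.5,fy=6.5,interpolation=cv2.INTER_CUBIC) for x in (z,cv2.merge([cv2.equalizeHist(S[...,1])]*3))]); cv2.imwrite('pics/pile.png',o)
E
python3 p.py
```

```text
tray mid [462.  -53.8] 6.8 bay [501.7 -49.1] 169.5757958251707 186.4994324759629
screws mean [462.40169259 -53.38239901] [461.73619398 -53.29685652]
jar [431.3 -99.9] yaw 
mould [422.9 -15.6] yaw 
mould e [451.9 -11. ] yaw [np.float64(7.6)]
tmpl straight [472.4 -54.2] yaw [np.float64(4.4)]
[[ 468.     3.1]
 [ 523.8    7.9]
 [ 506.6 -112.6]
 [ 476.8 -111.5]
 [ 533.7  -43.8]]
rib [[496.9   1.2]
 [504.5 -98.3]
 [521.9  -2.8]
 [530.9 -76.6]
 [484.6  -2.4]
 [476.9 -74.9]
 [504.4 -58.5]]
[257. 233.]
```

View pics/side1.png

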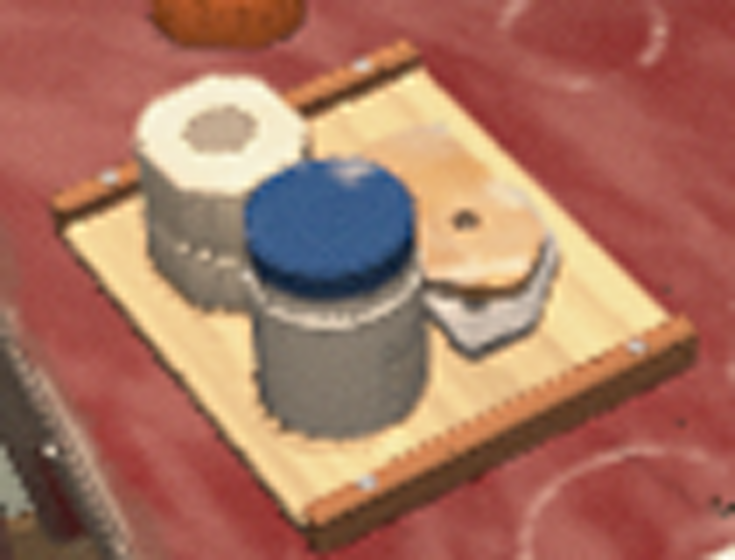

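```bash
python3 - <<'E'
from h import *
f=grab('side');g=grab('top')
for p in [(384,292),(400,310),(425,328),(405,320),(450,342)]: print(p,onz(f,p,0).round(3))
for z in (.08,.12,.16):
  print(z,'top rim front',onz(g,[(410,150),(430,185),(470,199),(500,198)],z).round(3).tolist(),'side rim left',onz(f,[(377,240),(400,275),(440,296)],z).round(3).tolist())
E
```

```text
(384, 292) [[ 0.687 -0.373]]
(400, 310) [[ 0.687 -0.434]]
(425, 328) [[ 0.705 -0.5  ]]
(405, 320) [[ 0.679 -0.462]]
(450, 342) [[ 0.729 -0.554]]
0.08 top rim front [[0.749, -0.327], [0.667, -0.374], [0.641, -0.464], [0.649, -0.533]] side rim left [[0.724, -0.279], [0.701, -0.397], [0.739, -0.487]]
0.12 top rim front [[0.732, -0.314], [0.655, -0.358], [0.63, -0.445], [0.637, -0.51]] side rim left [[0.695, -0.309], [0.673, -0.422], [0.709, -0.507]]
0.16 top rim front [[0.716, -0.301], [0.642, -0.343], [0.619, -0.425], [0.626, -0.487]] side rim left [[0.666, -0.34], [0.645, -0.446], [0.68, -0.527]]
```

>>> carry_out --series '[{"offset":[0,0,0],"rotation":[0,0,7.95],"hand":-1},{"offset":[0,0,0],"rotation":[0,0,7.95],"hand":-1},{"offset":[0,0,0],"rotation":[0,0,7.95],"hand":-1},{"offset":[0,0,0],"rotation":[0,0,7.95],"hand":-1},{"offset":[0,0,0],"rotation":[0,0,7.95],"hand":-1},{"offset":[0,0,0],"rotation":[0,0,7.95],"hand":-1},{"offset":[0,0,0],"rotation":[0,0,7.95],"hand":-1},{"offset":[0,0,0],"rotation":[0,0,7.95],"hand":-1}]'

```text
t: 1.2
position: [0.2095, 0.5888, 0.2227]
ee_rot: [3.137, 0.178, -0.0]
wrist_force: [0.2, -0.2, 0.6]
gripper_width: 1.005
```

```bash
cat > go.py <<'E'
import sys; from h import *
# go.py x y z [yaw]: mm, prints tool-frame cm to go
s=bot.read_state(); M=R.from_rotvec(s['ee_rot']).as_matrix(); a=[float(v) for v in sys.argv[1:]]
d=np.array(a[:3])/10-s['position']*100
x=M[:,0]; print('tool x yaw',np.degrees(np.arctan2(x[1],x[0])).round(2),'tilt',np.degrees(np.arccos(-M[2,2])).round(2))
if len(a)>3:
    r=(np.degrees(np.arctan2(x[1],x[0]))-a[3]); M=M@R.from_rotvec([0,0,np.radians(r)]).as_matrix(); print('rot first',r.round(2))
print('offset cm',(M.T@d).round(2))
E
python3 go.py 431.3 -99.9 160
```

```text
tool x yaw 6.49 tilt 0.0
offset cm [14.26 70.94  6.27]
```

>>> carry_out --series '[{"offset":[0.8,3.94,0.2],"rotation":[0,0,0],"hand":-1},{"offset":[0.8,3.94,0.2],"rotation":[0,0,0],"hand":-1},{"offset":[0.8,3.94,0.2],"rotation":[0,0,0],"hand":-1},{"offset":[0.8,3.94,0.2],"rotation":[0,0,0],"hand":-1},{"offset":[0.8,3.94,0.2],"rotation":[0,0,0],"hand":-1},{"offset":[0.8,3.94,0.2],"rotation":[0,0,0],"hand":-1},{"offset":[0.8,3.94,0.2],"rotation":[0,0,0],"hand":-1},{"offset":[0.8,3.94,0.2],"rotation":[0,0,0],"hand":-1},{"offset":[0.8,3.94,0.2],"rotation":[0,0,0],"hand":-1},{"offset":[0.8,3.94,0.2],"rotation":[0,0,0],"hand":-1},{"offset":[0.8,3.94,0.2],"rotation":[0,0,0],"hand":-1},{"offset":[0.8,3.94,0.2],"rotation":[0,0,0],"hand":-1}]'

```text
t: 2.4
position: [0.3613, 0.1293, 0.199]
ee_rot: [-3.136, -0.187, -0.002]
wrist_force: [1.1, 0.6, -0.1]
gripper_width: 1.0
```

>>> carry_out --series '[{"offset":[0.8,3.94,0.6],"rotation":[0,0,0],"hand":-1},{"offset":[0.8,3.94,0.6],"rotation":[0,0,0],"hand":-1},{"offset":[0.8,3.94,0.6],"rotation":[0,0,0],"hand":-1},{"offset":[0.8,3.94,0.6],"rotation":[0,0,0],"hand":-1},{"offset":[0.8,3.94,0.6],"rotation":[0,0,0],"hand":-1},{"offset":[0.7,3.94,0.6],"rotation":[0,0,0],"hand":-1},{"offset":[0,0,0],"rotation":[0,0,0],"hand":-1},{"offset":[0,0,0],"rotation":[0,0,0],"hand":-1}]'

```text
t: 3.2
position: [0.4354, -0.099, 0.1625]
ee_rot: [-3.136, -0.183, 0.001]
wrist_force: [-0.3, -0.4, -0.5]
gripper_width: 1.001
```

```bash
python3 go.py 431.3 -99.9 47; python3 - <<'E'
from h import *
a=grab('top')['img'][180:330,200:460]; b=grab('side')['img'][150:330,150:370]
cv2.imwrite('pics/v1.png',np.hstack([cv2.resize(a,(416,240)),cv2.resize(b,(293,240))]))
E
```

```text
tool x yaw 6.68 tilt 0.04
offset cm [-0.41  0.05 11.55]
```

View pics/v1.png

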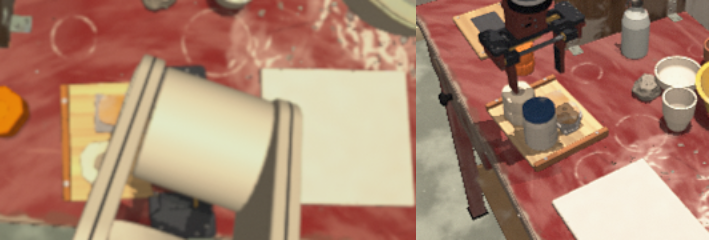

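The gripper is above the jar, with its jaws along the tray's x. Descending.

>>> carry_out --series '[{"offset":[-0.41,0.05,2.3],"rotation":[0,0,0],"hand":-1},{"offset":[0,0,2.3],"rotation":[0,0,0],"hand":-1},{"offset":[0,0,2.3],"rotation":[0,0,0],"hand":-1},{"offset":[0,0,2.3],"rotation":[0,0,0],"hand":-1},{"offset":[0,0,2.3],"rotation":[0,0,0],"hand":-1},{"offset":[0,0,0],"rotation":[0,0,0],"hand":-1},{"offset":[0,0,0],"rotation":[0,0,0],"hand":1},{"offset":[0,0,0],"rotation":[0,0,0],"hand":1},{"offset":[0,0,0],"rotation":[0,0,0],"hand":1},{"offset":[0,0,0],"rotation":[0,0,0],"hand":1},{"offset":[0,0,0],"rotation":[0,0,0],"hand":1},{"offset":[0,0,0],"rotation":[0,0,0],"hand":1}]'

```text
t: 4.5
position: [0.4322, -0.0993, 0.0487]
ee_rot: [3.136, 0.187, 0.002]
wrist_force: [-1.6, 1.5, 8.5]
gripper_width: 0.73
```

>>> carry_out --series '[{"offset":[0,0,-1],"rotation":[0,0,0],"hand":1},{"offset":[0,0,-2],"rotation":[0,0,0],"hand":1},{"offset":[0,0,-2],"rotation":[0,0,0],"hand":1},{"offset":[0,0,-2],"rotation":[0,0,0],"hand":1},{"offset":[0,0,-1],"rotation":[0,0,0],"hand":1},{"offset":[0,0,0],"rotation":[0,0,0],"hand":1}]'

```text
t: 5.1
position: [0.4325, -0.0997, 0.1292]
ee_rot: [3.135, 0.187, 0.005]
wrist_force: [0.3, 1.1, -2.2]
gripper_width: 0.729
```

```bash
python3 go.py 521.7 -277.1 125; python3 -c "
from h import *
s=bot.read_state();print(s['gripper_width'],s['wrist_force'])"
```

```text
tool x yaw 6.81 tilt 0.19
offset cm [ 6.75 18.68  0.46]
0.7291848433218916 [ 0.26837777  1.11419047 -2.21547487]
```

>>> carry_out --series '[{"offset":[0.6,1.6,0],"rotation":[0,0,0],"hand":1},{"offset":[1.0,2.9,0],"rotation":[0,0,0],"hand":1},{"offset":[1.2,3.3,0],"rotation":[0,0,0],"hand":1},{"offset":[1.2,3.3,0],"rotation":[0,0,0],"hand":1},{"offset":[1.2,3.2,0],"rotation":[0,0,0],"hand":1},{"offset":[1.0,2.8,0],"rotation":[0,0,0],"hand":1},{"offset":[0.55,1.6,0],"rotation":[0,0,0],"hand":1},{"offset":[0,0,2],"rotation":[0,0,0],"hand":1},{"offset":[0,0,2],"rotation":[0,0,0],"hand":1},{"offset":[0,0,1.5],"rotation":[0,0,0],"hand":1},{"offset":[0,0,1],"rotation":[0,0,0],"hand":1},{"offset":[0,0,0],"rotation":[0,0,0],"hand":1}]'

```text
t: 6.3
position: [0.5197, -0.2767, 0.0607]
ee_rot: [-3.134, -0.187, 0.005]
wrist_force: [1.3, -0.8, -1.9]
gripper_width: 0.735
```

```bash
python3 go.py 521.7 -277.1 51.5; python3 - <<'E'
from h import *
a=grab('top')['img'][180:330,200:460]; b=grab('side')['img'][150:370,150:400]
cv2.imwrite('pics/v2.png',np.hstack([cv2.resize(a,(416,240)),cv2.resize(b,(293,240))]))
E
```

```text
tool x yaw 6.82 tilt 0.2
offset cm [0.19 0.07 0.92]
```

View pics/v2.png

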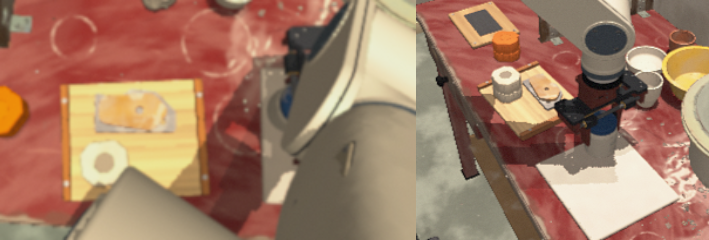

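The jar hangs over the left of the side board. I'll lower and release it, then move to the mould.

>>> carry_out --series '[{"offset":[0.1,0,0.5],"rotation":[0,0,0],"hand":1},{"offset":[0,0,0.4],"rotation":[0,0,0],"hand":1},{"offset":[0,0,0],"rotation":[0,0,0],"hand":1},{"offset":[0,0,0],"rotation":[0,0,0],"hand":-1},{"offset":[0,0,0],"rotation":[0,0,0],"hand":-1},{"offset":[0,0,0],"rotation":[0,0,0],"hand":-1},{"offset":[0,0,0],"rotation":[0,0,0],"hand":-1},{"offset":[0,0,-2],"rotation":[0,0,0],"hand":-1},{"offset":[0,0,-3],"rotation":[0,0,0],"hand":-1},{"offset":[0,0,-3],"rotation":[0,0,0],"hand":-1},{"offset":[0,0,-2],"rotation":[0,0,0],"hand":-1},{"offset":[0,0,0],"rotation":[0,0,0],"hand":-1}]'

```text
t: 7.6
position: [0.5236, -0.2779, 0.1568]
ee_rot: [3.133, 0.187, 0.008]
wrist_force: [-0.6, 0.3, -0.2]
gripper_width: 0.999
```

```bash
python3 go.py 422.9 -16 145 7.2
```

```text
tool x yaw 6.82 tilt 0.33
rot first -0.38
offset cm [ -6.71 -27.25   1.05]
```

>>> carry_out --series '[{"offset":[-0.5,-2,0],"rotation":[0,0,0],"hand":-1},{"offset":[-0.9,-3.6,0],"rotation":[0,0,0],"hand":-1},{"offset":[-0.9,-3.6,0],"rotation":[0,0,0],"hand":-1},{"offset":[-0.9,-3.6,0],"rotation":[0,0,0],"hand":-1},{"offset":[-0.9,-3.6,0],"rotation":[0,0,0],"hand":-1},{"offset":[-0.9,-3.6,0],"rotation":[0,0,0],"hand":-1},{"offset":[-0.9,-3.6,0.2],"rotation":[0,0,0],"hand":-1},{"offset":[-0.5,-2.2,0.4],"rotation":[0,0,0],"hand":-1},{"offset":[-0.3,-1.4,0.4],"rotation":[0,0,0],"hand":-1},{"offset":[0,0,0],"rotation":[0,0,0],"hand":-1},{"offset":[0,0,0],"rotation":[0,0,0],"hand":-1}]'

```text
t: 8.7
position: [0.4229, -0.0149, 0.1432]
ee_rot: [3.136, 0.188, -0.001]
wrist_force: [-0.2, -0.4, 1.2]
gripper_width: 1.004
```

```bash
python3 go.py 422.9 -16 38
```

```text
tool x yaw 6.87 tilt 0.04
offset cm [-0.    0.11 10.52]
```

>>> carry_out --series '[{"offset":[0,0.1,2.5],"rotation":[0,0,0],"hand":-1},{"offset":[0,0,2.5],"rotation":[0,0,0],"hand":-1},{"offset":[0,0,2.5],"rotation":[0,0,0],"hand":-1},{"offset":[0,0,2],"rotation":[0,0,0],"hand":-1},{"offset":[0,0,1],"rotation":[0,0,0],"hand":-1},{"offset":[0,0,0],"rotation":[0,0,0],"hand":-1},{"offset":[0,0,0],"rotation":[0,0,0],"hand":1},{"offset":[0,0,0],"rotation":[0,0,0],"hand":1},{"offset":[0,0,0],"rotation":[0,0,0],"hand":1},{"offset":[0,0,0],"rotation":[0,0,0],"hand":1},{"offset":[0,0,0],"rotation":[0,0,0],"hand":1},{"offset":[0,0,0],"rotation":[0,0,0],"hand":1}]'

```text
t: 9.9
position: [0.4234, -0.0158, 0.0393]
ee_rot: [3.136, 0.187, 0.001]
wrist_force: [-2.4, -0.9, 7.3]
gripper_width: 0.684
```

>>> carry_out --series '[{"offset":[0,0,-1],"rotation":[0,0,0],"hand":1},{"offset":[0,0,-2.5],"rotation":[0,0,0],"hand":1},{"offset":[0,0,-3],"rotation":[0,0,0],"hand":1},{"offset":[0,0,-3],"rotation":[0,0,0],"hand":1},{"offset":[0,0,-3],"rotation":[0,0,0],"hand":1},{"offset":[0,0,-2],"rotation":[0,0,0],"hand":1},{"offset":[0,0,-1],"rotation":[0,0,0],"hand":1},{"offset":[0,0,0],"rotation":[0,0,0],"hand":1}]'

```text
t: 10.7
position: [0.4237, -0.0158, 0.1949]
ee_rot: [3.136, 0.187, 0.004]
wrist_force: [-0.7, -0.4, -2.6]
gripper_width: 0.682
```

```bash
python3 go.py 507 -425 190
```

```text
tool x yaw 6.82 tilt 0.16
offset cm [ 3.41 41.62  0.53]
```

>>> carry_out --series '[{"offset":[0.2,2,0],"rotation":[0,0,0],"hand":1},{"offset":[0.3,3.4,0],"rotation":[0,0,0],"hand":1},{"offset":[0.3,4,0],"rotation":[0,0,0],"hand":1},{"offset":[0.3,4,0],"rotation":[0,0,0],"hand":1},{"offset":[0.3,4,0],"rotation":[0,0,0],"hand":1},{"offset":[0.3,4,0],"rotation":[0,0,0],"hand":1},{"offset":[0.4,4,0],"rotation":[0,0,0],"hand":1},{"offset":[0.3,4,0],"rotation":[0,0,0],"hand":1},{"offset":[0.3,4,0],"rotation":[0,0,0],"hand":1},{"offset":[0.3,4,0],"rotation":[0,0,0],"hand":1},{"offset":[0.3,3,0],"rotation":[0,0,0],"hand":1},{"offset":[0.1,1.2,0],"rotation":[0,0,0],"hand":1}]'

```text
t: 11.9
position: [0.5058, -0.4269, 0.1914]
ee_rot: [-3.135, -0.184, 0.003]
wrist_force: [-0.5, 0.6, -1.9]
gripper_width: 0.68
```

>>> carry_out --series '[{"offset":[0,0,0],"rotation":[0,0,0],"hand":1},{"offset":[0,0,3],"rotation":[0,0,0],"hand":1},{"offset":[0,0,3],"rotation":[0,0,0],"hand":1},{"offset":[0,0,3],"rotation":[0,0,0],"hand":1},{"offset":[0,0,3],"rotation":[0,0,0],"hand":1},{"offset":[0,0,2],"rotation":[0,0,0],"hand":1},{"offset":[0,0,0],"rotation":[0,0,0],"hand":1}]'

```text
t: 12.6
position: [0.5039, -0.421, 0.05]
ee_rot: [-3.13, -0.188, 0.009]
wrist_force: [-0.4, 0.4, -1.7]
gripper_width: 0.679
```

```bash
python3 go.py 507 -425 42
```

```text
tool x yaw 6.88 tilt 0.46
offset cm [0.27 0.44 0.8 ]
```

>>> carry_out --series '[{"offset":[0.2,0.4,0.4],"rotation":[0,0,0],"hand":1},{"offset":[0,0,0.4],"rotation":[0,0,0],"hand":1},{"offset":[0,0,0.1],"rotation":[0,0,0],"hand":1},{"offset":[0,0,0],"rotation":[0,0,0],"hand":-1},{"offset":[0,0,0],"rotation":[0,0,0],"hand":-1},{"offset":[0,0,0],"rotation":[0,0,0],"hand":-1},{"offset":[0,0,0],"rotation":[0,0,0],"hand":-1},{"offset":[0,0,-2],"rotation":[0,0,0],"hand":-1},{"offset":[0,0,-3],"rotation":[0,0,0],"hand":-1},{"offset":[0,0,-3],"rotation":[0,0,0],"hand":-1},{"offset":[0,0,-3],"rotation":[0,0,0],"hand":-1},{"offset":[0,0,0],"rotation":[0,0,0],"hand":-1}]'

```text
t: 13.8
position: [0.5109, -0.4305, 0.1596]
ee_rot: [3.13, 0.186, 0.009]
wrist_force: [0.3, -0.1, -0.2]
gripper_width: 0.998
```

```bash
python3 go.py 350 -420 180; python3 - <<'E'
from h import *
g=grab('top');f=grab('side');im=g['img']
a=cv2.resize(im[228:270,250:320],None,fx=8,fy=8,interpolation=cv2.INTER_CUBIC)
b=f['img'][190:390,220:420]
cv2.imwrite('pics/v3.png',cv2.copyMakeBorder(a,0,0,0,230,0)); o=cv2.imread('pics/v3.png'); o[:200,560:760]=b; cv2.imwrite('pics/v3.png',o)
E
```

```text
tool x yaw 6.81 tilt 0.46
offset cm [-15.84  -2.94  -2.14]
```

View pics/v3.png

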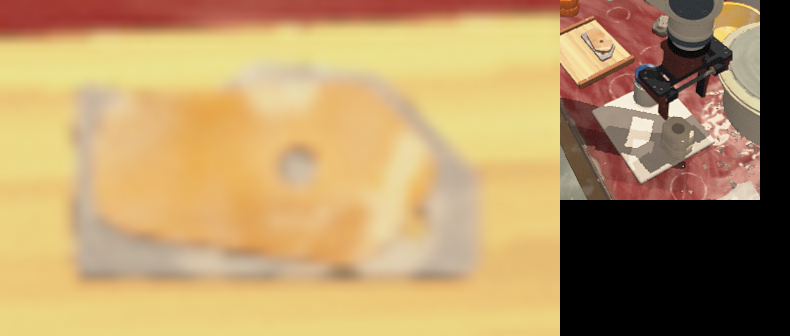

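Jar and mould stand on the side board. The pile is undisturbed: the rib's wide part is at about (350,172) in this crop.

```bash
python3 - <<'E'
from h import *
f=grab('top')
P=lambda uv,z:(onz(f,np.array(uv,float)/8+[249.6,227.6],z)*1000).round(1)
print('rib ctr',P((265,172),.027),'grip',P((345,172),.027),'top edge',P([(110,95),(370,80)],.027))
print('tmpl straight',P([(85,275),(470,275)],.018).tolist(),'left',P([(80,95),(80,275)],.018).tolist(),'right',P((480,200),.018))
E
python3 go.py 504 -72 150 7
```

```text
rib ctr [[501.2 -49.1]] grip [[503.  -72.5]] top edge [[520.3  -2. ]
 [530.6 -77.9]]
tmpl straight [[468.0, 1.3], [476.6, -111.4]] left [[520.8, 7.3], [467.9, 2.7]] right [[ 498.8 -113. ]]
tool x yaw 6.81 tilt 0.04
rot first -0.19
offset cm [  3.91 -35.41   0.43]
```

>>> carry_out --series '[{"offset":[0.2,-2,0],"rotation":[0,0,0],"hand":-1},{"offset":[0.4,-4,0],"rotation":[0,0,0],"hand":-1},{"offset":[0.4,-4,0],"rotation":[0,0,0],"hand":-1},{"offset":[0.5,-4,0],"rotation":[0,0,0],"hand":-1},{"offset":[0.5,-4,0],"rotation":[0,0,0],"hand":-1},{"offset":[0.5,-4,0],"rotation":[0,0,0],"hand":-1},{"offset":[0.5,-4,0],"rotation":[0,0,0],"hand":-1},{"offset":[0.4,-4,0.2],"rotation":[0,0,0],"hand":-1},{"offset":[0.3,-3.4,0.2],"rotation":[0,0,0],"hand":-1},{"offset":[0.2,-2,0],"rotation":[0,0,0],"hand":-1},{"offset":[0,0,0],"rotation":[0,0,0],"hand":-1},{"offset":[0,0,0],"rotation":[0,0,0],"hand":-1}]'

```text
t: 15.15
position: [0.5049, -0.0723, 0.1498]
ee_rot: [-3.136, -0.189, 0.003]
wrist_force: [-0.6, 0.1, -0.3]
gripper_width: 1.0
```

```bash
python3 go.py 503.5 -72 40 7
```

```text
tool x yaw 6.89 tilt 0.1
rot first -0.11
offset cm [-0.12 -0.04 10.98]
```

>>> carry_out --series '[{"offset":[-0.1,0,3],"rotation":[0,0,0],"hand":-1},{"offset":[0,0,3],"rotation":[0,0,0],"hand":-1},{"offset":[0,0,3],"rotation":[0,0,0],"hand":-1},{"offset":[0,0,2],"rotation":[0,0,0],"hand":-1},{"offset":[0,0,0],"rotation":[0,0,0],"hand":-1},{"offset":[0,0,0],"rotation":[0,0,0],"hand":-1}]'

```text
t: 15.75
position: [0.5043, -0.0734, 0.0404]
ee_rot: [-3.136, -0.185, 0.002]
wrist_force: [0.2, 0.1, 0.5]
gripper_width: 0.996
```

```bash
python3 go.py 503.5 -72 20
```

```text
tool x yaw 6.75 tilt 0.06
offset cm [-0.06 -0.15  2.04]
```

>>> carry_out --series '[{"offset":[-0.05,-0.1,1],"rotation":[0,0,0],"hand":-1},{"offset":[0,0,0.7],"rotation":[0,0,0],"hand":-1},{"offset":[0,0,0.3],"rotation":[0,0,0],"hand":-1},{"offset":[0,0,0],"rotation":[0,0,0],"hand":-1},{"offset":[0,0,0],"rotation":[0,0,0],"hand":-1}]'

```text
t: 16.25
position: [0.504, -0.0715, 0.0208]
ee_rot: [3.136, 0.187, 0.0]
wrist_force: [0.3, -0.2, -0.2]
gripper_width: 1.0
```

>>> carry_out --series '[{"offset":[0,0,0],"rotation":[0,0,0],"hand":1},{"offset":[0,0,0],"rotation":[0,0,0],"hand":1},{"offset":[0,0,0],"rotation":[0,0,0],"hand":1},{"offset":[0,0,0],"rotation":[0,0,0],"hand":1},{"offset":[0,0,0],"rotation":[0,0,0],"hand":1},{"offset":[0,0,0],"rotation":[0,0,0],"hand":1},{"offset":[0,0,0],"rotation":[0,0,0],"hand":1}]'

```text
t: 16.95
position: [0.5039, -0.0716, 0.0207]
ee_rot: [3.136, 0.187, 0.0]
wrist_force: [0.3, 0.8, 1.0]
gripper_width: 0.606
```

>>> carry_out --series '[{"offset":[0,0,-0.5],"rotation":[0,0,0],"hand":1},{"offset":[0,0,-1],"rotation":[0,0,0],"hand":1},{"offset":[0,0,-2],"rotation":[0,0,0],"hand":1},{"offset":[0,0,-3],"rotation":[0,0,0],"hand":1},{"offset":[0,0,-3],"rotation":[0,0,0],"hand":1},{"offset":[0,0,-3],"rotation":[0,0,0],"hand":1},{"offset":[0,0,-2],"rotation":[0,0,0],"hand":1},{"offset":[0,0,0],"rotation":[0,0,0],"hand":1}]'

```text
t: 17.75
position: [0.5057, -0.0719, 0.1691]
ee_rot: [3.135, 0.187, 0.01]
wrist_force: [-0.4, 0.3, 0.0]
gripper_width: 0.601
```

```bash
python3 go.py 426.4 -380 170; python3 - <<'E'
from h import *
g=grab('top');f=grab('side')
a=cv2.resize(g['img'][200:320,220:470],None,fx=1.6,fy=1.6)
b=cv2.resize(f['img'][130:290,180:340],None,fx=2.4,fy=2.4)
o=np.zeros((384,800,3),np.uint8);o[:192,:400]=a;o[:,400:784]=b;cv2.imwrite('pics/v4.png',o)
E
```

```text
tool x yaw 6.82 tilt 0.36
offset cm [-11.54  29.65  -0.1 ]
```

View pics/v4.png

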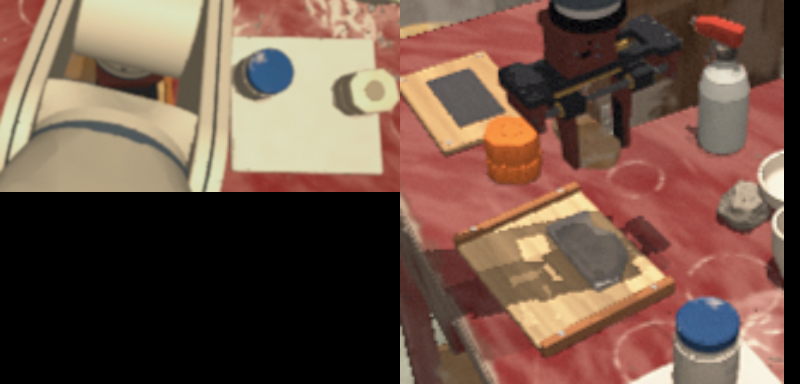

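```bash
python3 - <<'E'
from h import *
f=grab('side'); g=grab('top')
q=proj(f,[.505,-.05,.175])[0];print(q, proj(f,[[.505,-.07,.169],[.505,.0,.175],[.505,-.1,.175]]))
u,v=q.astype(int)
cv2.imwrite('pics/v5.png',cv2.resize(f['img'][v-40:v+40,u-45:u+45],None,fx=6,fy=6,interpolation=cv2.INTER_CUBIC))
E
```

```text
[257.12033677 186.36641904] [[260.62787163 192.51896654]
 [248.94224936 176.07913198]
 [265.79187141 197.27441766]]
```

View pics/v5.png

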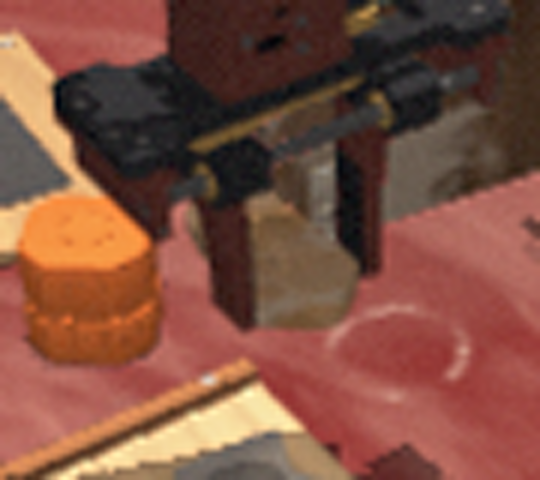

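The rib is held level and the template is undisturbed. Carrying the rib to the front of the side board.

>>> carry_out --series '[{"offset":[-0.5,1.6,0],"rotation":[0,0,0],"hand":1},{"offset":[-1,3,0],"rotation":[0,0,0],"hand":1},{"offset":[-1.3,3.3,0],"rotation":[0,0,0],"hand":1},{"offset":[-1.4,3.3,0],"rotation":[0,0,0],"hand":1},{"offset":[-1.4,3.3,0],"rotation":[0,0,0],"hand":1},{"offset":[-1.4,3.3,0],"rotation":[0,0,0],"hand":1},{"offset":[-1.4,3.3,0],"rotation":[0,0,0],"hand":1},{"offset":[-1.4,3.3,0],"rotation":[0,0,0],"hand":1},{"offset":[-1,3,0],"rotation":[0,0,0],"hand":1},{"offset":[-0.5,1.3,0],"rotation":[0,0,0],"hand":1},{"offset":[0,0,0],"rotation":[0,0,0],"hand":1},{"offset":[0,0,0],"rotation":[0,0,0],"hand":1}]'

```text
t: 19.15
position: [0.4253, -0.3688, 0.1648]
ee_rot: [-3.134, -0.186, 0.002]
wrist_force: [-0.0, 0.1, -0.5]
gripper_width: 0.604
```

```bash
python3 go.py 427.5 -371 30
```

```text
tool x yaw 6.8 tilt 0.13
offset cm [ 0.21  0.27 13.48]
```

>>> carry_out --series '[{"offset":[0.2,0.2,3],"rotation":[0,0,0],"hand":1},{"offset":[0,0,3],"rotation":[0,0,0],"hand":1},{"offset":[0,0,3],"rotation":[0,0,0],"hand":1},{"offset":[0,0,2.5],"rotation":[0,0,0],"hand":1},{"offset":[0,0,2],"rotation":[0,0,0],"hand":1},{"offset":[0,0,0],"rotation":[0,0,0],"hand":1},{"offset":[0,0,0],"rotation":[0,0,0],"hand":1}]'

```text
t: 19.85
position: [0.4282, -0.3705, 0.0308]
ee_rot: [-3.135, -0.189, 0.001]
wrist_force: [0.1, -0.3, 0.4]
gripper_width: 0.601
```

```bash
python3 go.py 427.5 -371 15.5; python3 - <<'E'
from h import *
f=grab('side')
u,v=proj(f,[.427,-.35,.03])[0].astype(int)
cv2.imwrite('pics/v6.png',cv2.resize(f['img'][v-60:v+50,u-60:u+80],None,fx=5,fy=5,interpolation=cv2.INTER_CUBIC))
E
```

```text
tool x yaw 6.9 tilt 0.06
offset cm [-0.07  0.04  1.53]
```

View pics/v6.png

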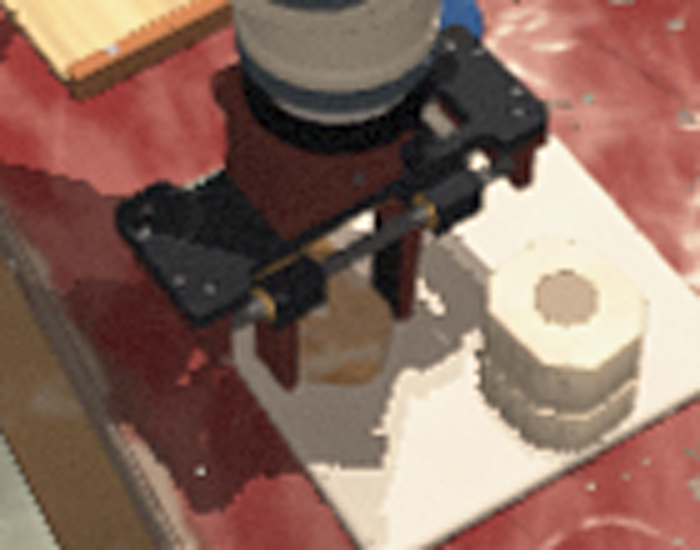

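The rib hangs level over the front of the board, clear of the mould. Lowering and releasing.

>>> carry_out --series '[{"offset":[0,0,1],"rotation":[0,0,0],"hand":1},{"offset":[0,0,0.5],"rotation":[0,0,0],"hand":1},{"offset":[0,0,0.05],"rotation":[0,0,0],"hand":1},{"offset":[0,0,0],"rotation":[0,0,0],"hand":-1},{"offset":[0,0,0],"rotation":[0,0,0],"hand":-1},{"offset":[0,0,0],"rotation":[0,0,0],"hand":-1},{"offset":[0,0,0],"rotation":[0,0,0],"hand":-1},{"offset":[0,0,-1],"rotation":[0,0,0],"hand":-1},{"offset":[0,0,-3],"rotation":[0,0,0],"hand":-1},{"offset":[0,0,-3.5],"rotation":[0,0,0],"hand":-1},{"offset":[0,0,-3.5],"rotation":[0,0,0],"hand":-1},{"offset":[0,0,-3.5],"rotation":[0,0,0],"hand":-1}]'

```text
t: 21.1
position: [0.4278, -0.3716, 0.1623]
ee_rot: [3.136, 0.187, 0.0]
wrist_force: [1.0, -0.0, -0.5]
gripper_width: 0.997
```

```bash
python3 go.py 504 -66 150 5; python3 -c "
from h import *
g=grab('top')['img']; cv2.imwrite('pics/v7.png',cv2.resize(g[210:320,225:475],None,fx=3.2,fy=3.2,interpolation=cv2.INTER_CUBIC))"
```

```text
tool x yaw 6.82 tilt 0.02
rot first 1.82
offset cm [ 10.26 -29.78   1.22]
```

View pics/v7.png

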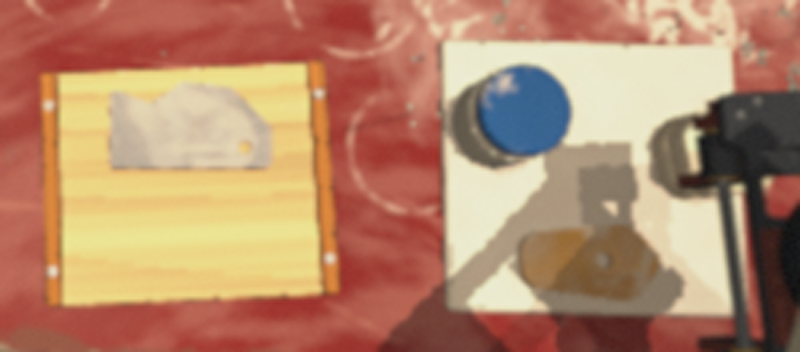

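The tray now holds only the template, clearly visible. The rib lies flat at the front of the side board with the jar and the mould. Next I'll measure the template.

```bash
python3 - <<'E'
from h import *
g=grab('top');im=g['img'];h=cv2.cvtColor(im,cv2.COLOR_BGR2HSV)
m=np.zeros(im.shape[:2],np.uint8); m[230:268,250:320]=((h[...,1]<85)*255)[230:268,250:320]
c=max(cv2.findContours(m,0,cv2.CHAIN_APPROX_NONE)[0],key=cv2.contourArea)
P=onz(g,c.reshape(-1,2),.018)*1000
px=c.reshape(-1,2); b=px[:,1].max(); e=P[(px[:,1]>=b-1)&(px[:,0]>px[:,0].min()+4)&(px[:,0]<px[:,0].max()-4)]
k=np.polyfit(e[:,1],e[:,0],1); yaw=-np.arctan(k[0]); print('straight yaw',np.degrees(yaw))
Q=P@np.array([[np.cos(yaw),-np.sin(yaw)],[np.sin(yaw),np.cos(yaw)]])
lo,hi=Q.min(0),Q.max(0);print(hi-lo); ct=(lo+hi)/2
T=lambda q:np.array([[np.cos(yaw),-np.sin(yaw)],[np.sin(yaw),np.cos(yaw)]])@q
print('ctr',T(ct),'grip',T(ct+[-1,-13]))
Q-=ct
for y in range(-55,60,8):
    s=Q[abs(Q[:,1]-y)<3]; print(y,s[:,0].min().round(1),s[:,0].max().round(1))
E
```

```text
straight yaw 4.6485603486573455
[ 64.23201686 118.28528359]
ctr [503.96331726 -51.99244596] grip [504.02017486 -65.0307268 ]
-55 -29.8 5.6
-47 -32.1 12.8
-39 -32.1 17.6
-31 -29.7 27.2
-23 -32.0 27.2
-15 -31.9 29.6
-7 -29.6 29.7
1 -31.9 32.1
9 -31.8 29.7
17 -31.8 25.0
25 -31.8 17.8
33 -31.7 17.9
41 -29.3 20.3
49 -31.6 22.7
57 -31.6 25.1
```

>>> carry_out --series '[{"offset":[0,0,0],"rotation":[0,0,2.2],"hand":-1},{"offset":[0.7,-2,0],"rotation":[0,0,0],"hand":-1},{"offset":[1.1,-3.2,0],"rotation":[0,0,0],"hand":-1},{"offset":[1.2,-3.5,0],"rotation":[0,0,0],"hand":-1},{"offset":[1.2,-3.5,0],"rotation":[0,0,0],"hand":-1},{"offset":[1.2,-3.5,0],"rotation":[0,0,0],"hand":-1},{"offset":[1.2,-3.5,0],"rotation":[0,0,0],"hand":-1},{"offset":[1.2,-3.5,0],"rotation":[0,0,0],"hand":-1},{"offset":[1.2,-3.4,0],"rotation":[0,0,0],"hand":-1},{"offset":[0.9,-2.6,0],"rotation":[0,0,0],"hand":-1},{"offset":[0.4,-1.1,0],"rotation":[0,0,0],"hand":-1},{"offset":[0,0,0],"rotation":[0,0,0],"hand":-1}]'

```text
t: 22.4
position: [0.5066, -0.0655, 0.1601]
ee_rot: [3.139, 0.13, -0.0]
wrist_force: [0.2, -0.6, 1.1]
gripper_width: 1.001
```

```bash
python3 go.py 504 -65 40 4.6
```

```text
tool x yaw 4.75 tilt 0.02
rot first 0.15
offset cm [-0.25 -0.07 12.01]
```

>>> carry_out --series '[{"offset":[-0.2,-0.05,3],"rotation":[0,0,0],"hand":-1},{"offset":[0,0,3],"rotation":[0,0,0],"hand":-1},{"offset":[0,0,3],"rotation":[0,0,0],"hand":-1},{"offset":[0,0,2.5],"rotation":[0,0,0],"hand":-1},{"offset":[0,0,1.2],"rotation":[0,0,0],"hand":-1},{"offset":[0,0,0],"rotation":[0,0,0],"hand":-1},{"offset":[0,0,0],"rotation":[0,0,0],"hand":-1}]'

```text
t: 23.1
position: [0.5048, -0.0667, 0.0337]
ee_rot: [3.139, 0.125, 0.001]
wrist_force: [-0.5, 1.1, 0.2]
gripper_width: 1.003
```

```bash
python3 go.py 504 -65 13
```

```text
tool x yaw 4.57 tilt 0.02
offset cm [-0.07 -0.18  2.07]
```

>>> carry_out --series '[{"offset":[-0.05,-0.1,1.2],"rotation":[0,0,0],"hand":-1},{"offset":[0,0,0.85],"rotation":[0,0,0],"hand":-1},{"offset":[0,0,0],"rotation":[0,0,0],"hand":-1},{"offset":[0,0,0],"rotation":[0,0,0],"hand":-1},{"offset":[0,0,0],"rotation":[0,0,0],"hand":1},{"offset":[0,0,0],"rotation":[0,0,0],"hand":1},{"offset":[0,0,0],"rotation":[0,0,0],"hand":1},{"offset":[0,0,0],"rotation":[0,0,0],"hand":1},{"offset":[0,0,0],"rotation":[0,0,0],"hand":1},{"offset":[0,0,0],"rotation":[0,0,0],"hand":1}]'

```text
t: 24.1
position: [0.5039, -0.0651, 0.0128]
ee_rot: [3.139, 0.127, -0.0]
wrist_force: [-0.7, 0.6, 3.3]
gripper_width: 0.713
```

>>> carry_out --series '[{"offset":[0,0,-0.5],"rotation":[0,0,0],"hand":1},{"offset":[0,0,-1.5],"rotation":[0,0,0],"hand":1},{"offset":[0,0,-3],"rotation":[0,0,0],"hand":1},{"offset":[0,0,-3],"rotation":[0,0,0],"hand":1},{"offset":[0,0,-3],"rotation":[0,0,0],"hand":1},{"offset":[0,0,-3],"rotation":[0,0,0],"hand":1},{"offset":[0,0,-1.5],"rotation":[0,0,0],"hand":1},{"offset":[0,0,0],"rotation":[0,0,2],"hand":1}]'

```text
t: 24.9
position: [0.5056, -0.0653, 0.1705]
ee_rot: [3.14, 0.071, 0.008]
wrist_force: [-0.5, -0.8, -1.1]
gripper_width: 0.712
```

```bash
python3 go.py 477 288 160 2.6
```

```text
tool x yaw 2.59 tilt 0.29
rot first -0.01
offset cm [ -1.25 -35.43   1.01]
```

>>> carry_out --series '[{"offset":[-0.1,-2,0],"rotation":[0,0,0],"hand":1},{"offset":[-0.1,-3,0],"rotation":[0,0,0],"hand":1},{"offset":[-0.1,-3.7,0],"rotation":[0,0,0],"hand":1},{"offset":[-0.1,-3.7,0],"rotation":[0,0,0],"hand":1},{"offset":[-0.15,-3.7,0],"rotation":[0,0,0],"hand":1},{"offset":[-0.15,-3.7,0],"rotation":[0,0,0],"hand":1},{"offset":[-0.15,-3.7,0],"rotation":[0,0,0],"hand":1},{"offset":[-0.1,-3.7,0],"rotation":[0,0,0],"hand":1},{"offset":[-0.1,-3.7,0],"rotation":[0,0,0],"hand":1},{"offset":[-0.1,-3,0],"rotation":[0,0,0],"hand":1},{"offset":[-0.1,-1.5,0],"rotation":[0,0,0],"hand":1},{"offset":[0,0,0],"rotation":[0,0,0],"hand":1}]'

```text
t: 26.1
position: [0.475, 0.2892, 0.1677]
ee_rot: [-3.141, -0.075, -0.0]
wrist_force: [0.2, -0.6, -0.7]
gripper_width: 0.711
```

```bash
python3 go.py 477 288 30 2.6
```

```text
tool x yaw 2.75 tilt 0.01
rot first 0.15
offset cm [ 0.19  0.13 13.77]
```

>>> carry_out --series '[{"offset":[0.15,0.1,3],"rotation":[0,0,0],"hand":1},{"offset":[0,0,3],"rotation":[0,0,0],"hand":1},{"offset":[0,0,3],"rotation":[0,0,0],"hand":1},{"offset":[0,0,3],"rotation":[0,0,0],"hand":1},{"offset":[0,0,1.7],"rotation":[0,0,0],"hand":1},{"offset":[0,0,0],"rotation":[0,0,0],"hand":1},{"offset":[0,0,0],"rotation":[0,0,0],"hand":1}]'

```text
t: 26.8
position: [0.4771, 0.2859, 0.0309]
ee_rot: [3.14, 0.07, -0.001]
wrist_force: [0.5, 0.3, -0.9]
gripper_width: 0.709
```

```bash
python3 go.py 477 288 15; python3 - <<'E'
from h import *
f=grab('side');g=grab('top')
u,v=proj(f,[.477,.3,.03])[0].astype(int)
a=cv2.resize(f['img'][v-45:v+45,u-50:u+50],None,fx=4,fy=4,interpolation=cv2.INTER_CUBIC)
b=cv2.resize(g['img'][205:295,80:180],None,fx=4,fy=4,interpolation=cv2.INTER_CUBIC)
cv2.imwrite('pics/v8.png',np.hstack([a,b]))
E
```

```text
tool x yaw 2.55 tilt 0.05
offset cm [ 0.   -0.21  1.59]
```

View pics/v8.png

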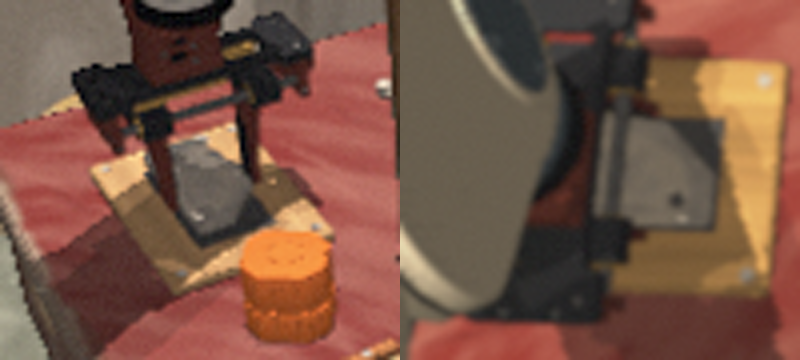

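The template hangs level above the dark rectangle. Lowering and releasing.

>>> carry_out --series '[{"offset":[0,-0.2,1],"rotation":[0,0,0],"hand":1},{"offset":[0,0,0.6],"rotation":[0,0,0],"hand":1},{"offset":[0,0,0],"rotation":[0,0,0],"hand":1},{"offset":[0,0,0],"rotation":[0,0,0],"hand":-1},{"offset":[0,0,0],"rotation":[0,0,0],"hand":-1},{"offset":[0,0,0],"rotation":[0,0,0],"hand":-1},{"offset":[0,0,0],"rotation":[0,0,0],"hand":-1},{"offset":[0,0,-2],"rotation":[0,0,0],"hand":-1},{"offset":[0,0,-3],"rotation":[0,0,0],"hand":-1},{"offset":[0,0,-4],"rotation":[0,0,0],"hand":-1},{"offset":[0,0,-4],"rotation":[0,0,0],"hand":-1},{"offset":[0,0,-3],"rotation":[0,0,0],"hand":-1}]'

```text
t: 28.1
position: [0.4772, 0.2893, 0.1772]
ee_rot: [-3.14, -0.072, -0.003]
wrist_force: [0.6, -0.0, -0.1]
gripper_width: 0.999
```

```bash
python3 go.py 428 -371 170 6.8
```

```text
tool x yaw 2.62 tilt 0.12
rot first -4.18
offset cm [-12.71  64.98   0.65]
```

>>> carry_out --series '[{"offset":[0,0,0],"rotation":[0,0,-4.2],"hand":-1},{"offset":[-0.5,2.5,0],"rotation":[0,0,0],"hand":-1},{"offset":[-0.75,3.9,0],"rotation":[0,0,0],"hand":-1},{"offset":[-0.75,3.9,0],"rotation":[0,0,0],"hand":-1},{"offset":[-0.75,3.9,0],"rotation":[0,0,0],"hand":-1},{"offset":[-0.75,3.9,0],"rotation":[0,0,0],"hand":-1},{"offset":[-0.75,3.9,0],"rotation":[0,0,0],"hand":-1},{"offset":[-0.75,3.9,0],"rotation":[0,0,0],"hand":-1},{"offset":[-0.75,3.9,0],"rotation":[0,0,0],"hand":-1},{"offset":[-0.75,3.9,0],"rotation":[0,0,0],"hand":-1},{"offset":[-0.75,3.9,0],"rotation":[0,0,0],"hand":-1},{"offset":[-0.75,3.9,0],"rotation":[0,0,0],"hand":-1}]'

```text
t: 29.3
position: [0.4462, -0.1342, 0.175]
ee_rot: [3.136, 0.187, 0.001]
wrist_force: [0.5, 0.8, 0.3]
gripper_width: 1.0
```

>>> carry_out --series '[{"offset":[-0.75,3.9,0],"rotation":[0,0,0],"hand":-1},{"offset":[-0.75,3.9,0],"rotation":[0,0,0],"hand":-1},{"offset":[-0.75,3.9,0],"rotation":[0,0,0],"hand":-1},{"offset":[-0.75,3.9,0],"rotation":[0,0,0],"hand":-1},{"offset":[-0.7,3.9,0],"rotation":[0,0,0],"hand":-1},{"offset":[-0.6,3,0],"rotation":[0,0,0],"hand":-1},{"offset":[-0.2,1.3,0],"rotation":[0,0,0],"hand":-1},{"offset":[0,0,0],"rotation":[0,0,0],"hand":-1},{"offset":[0,0,0],"rotation":[0,0,0],"hand":-1}]'

```text
t: 30.2
position: [0.4299, -0.3731, 0.1744]
ee_rot: [-3.135, -0.187, 0.001]
wrist_force: [-0.3, 0.2, 0.7]
gripper_width: 1.007
```

```bash
python3 go.py 428 -371 40 6.8; python3 - <<'E'
from h import *
g=grab('top');im=g['img'];h=cv2.cvtColor(im,cv2.COLOR_BGR2HSV)
# template on dark: grey brighter
m=np.zeros(im.shape[:2],np.uint8); m[215:285,85:185]=(((h[...,1]<80)&(h[...,2]>125))*255)[215:285,85:185]
m=cv2.morphologyEx(m,cv2.MORPH_OPEN,np.ones((3,3)))
c=max(cv2.findContours(m,0,cv2.CHAIN_APPROX_NONE)[0],key=cv2.contourArea)
print(cv2.minAreaRect((onz(g,c.reshape(-1,2),.02)*1000).astype(np.float32)))
a=cv2.resize(im[205:295,80:180],None,fx=3.8,fy=3.8,interpolation=cv2.INTER_CUBIC)
b=cv2.resize(im[222:312,355:455],None,fx=3.8,fy=3.8,interpolation=cv2.INTER_CUBIC)
cv2.imwrite('pics/v9.png',np.hstack([a,b]))
E
```

```text
tool x yaw 6.81 tilt 0.07
rot first 0.01
offset cm [-0.16 -0.21 13.44]
((478.5760803222656, 301.3591613769531), (65.06732940673828, 120.67036437988281), 3.019721031188965)
```

View pics/v9.png

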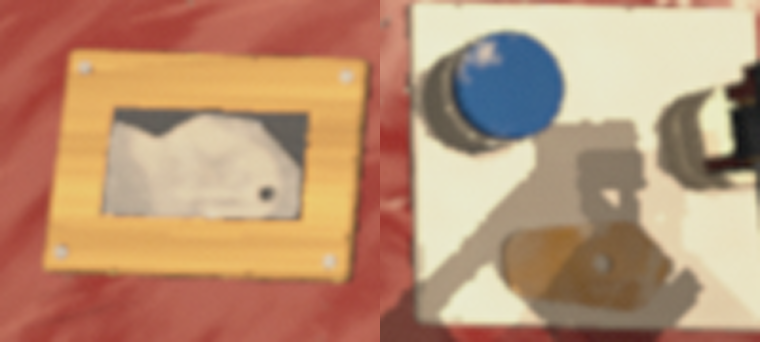

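The template lies squarely on the dark rectangle (478.6,301.4 against the mark at 477.5,301, yaw about 3.0° against 2.6°). The rib is flat in its place on the side board.

>>> carry_out --series '[{"offset":[-0.15,-0.2,3],"rotation":[0,0,0],"hand":-1},{"offset":[0,0,3],"rotation":[0,0,0],"hand":-1},{"offset":[0,0,3],"rotation":[0,0,0],"hand":-1},{"offset":[0,0,3],"rotation":[0,0,0],"hand":-1},{"offset":[0,0,2],"rotation":[0,0,0],"hand":-1},{"offset":[0,0,0],"rotation":[0,0,0],"hand":-1},{"offset":[0,0,0],"rotation":[0,0,0],"hand":-1}]'

```text
t: 30.95
position: [0.4287, -0.3713, 0.035]
ee_rot: [-3.135, -0.189, 0.001]
wrist_force: [1.2, -0.5, -0.2]
gripper_width: 1.0
```

```bash
python3 go.py 427.8 -371.2 15
```

```text
tool x yaw 6.89 tilt 0.04
offset cm [-0.09 -0.02  2.  ]
```

>>> carry_out --series '[{"offset":[-0.05,0,1.2],"rotation":[0,0,0],"hand":-1},{"offset":[0,0,0.8],"rotation":[0,0,0],"hand":-1},{"offset":[0,0,0],"rotation":[0,0,0],"hand":-1},{"offset":[0,0,0],"rotation":[0,0,0],"hand":-1},{"offset":[0,0,0],"rotation":[0,0,0],"hand":1},{"offset":[0,0,0],"rotation":[0,0,0],"hand":1},{"offset":[0,0,0],"rotation":[0,0,0],"hand":1},{"offset":[0,0,0],"rotation":[0,0,0],"hand":1},{"offset":[0,0,0],"rotation":[0,0,0],"hand":1},{"offset":[0,0,0],"rotation":[0,0,0],"hand":1},{"offset":[0,0,0],"rotation":[0,0,0],"hand":1}]'

```text
t: 32.05
position: [0.428, -0.3725, 0.0148]
ee_rot: [3.136, 0.187, 0.0]
wrist_force: [0.4, -0.2, 1.5]
gripper_width: 0.601
```

>>> carry_out --series '[{"offset":[0,0,-0.5],"rotation":[0,0,0],"hand":1},{"offset":[0,0,-1.5],"rotation":[0,0,0],"hand":1},{"offset":[0,0,-3],"rotation":[0,0,0],"hand":1},{"offset":[0,0,-4],"rotation":[0,0,0],"hand":1},{"offset":[0,0,-4],"rotation":[0,0,0],"hand":1},{"offset":[0,0,-2],"rotation":[0,0,0],"hand":1},{"offset":[0,0,0],"rotation":[0,0,0],"hand":1}]'

```text
t: 32.75
position: [0.4296, -0.374, 0.1691]
ee_rot: [3.131, 0.187, 0.008]
wrist_force: [0.3, -0.4, 0.1]
gripper_width: 0.601
```

```bash
python3 go.py 503 -72 165 6.8
```

```text
tool x yaw 6.82 tilt 0.42
rot first 0.02
offset cm [ 10.86 -29.12   0.3 ]
```

>>> carry_out --series '[{"offset":[0.5,-1.4,0],"rotation":[0,0,0],"hand":1},{"offset":[1.0,-2.7,0],"rotation":[0,0,0],"hand":1},{"offset":[1.2,-3.3,0],"rotation":[0,0,0],"hand":1},{"offset":[1.3,-3.4,0],"rotation":[0,0,0],"hand":1},{"offset":[1.3,-3.4,0],"rotation":[0,0,0],"hand":1},{"offset":[1.3,-3.4,0],"rotation":[0,0,0],"hand":1},{"offset":[1.3,-3.4,0],"rotation":[0,0,0],"hand":1},{"offset":[1.3,-3.4,0],"rotation":[0,0,0],"hand":1},{"offset":[1.0,-3,0],"rotation":[0,0,0],"hand":1},{"offset":[0.6,-1.7,0],"rotation":[0,0,0],"hand":1},{"offset":[0,0,0],"rotation":[0,0,0],"hand":1},{"offset":[0,0,0],"rotation":[0,0,0],"hand":1}]'

```text
t: 33.95
position: [0.4995, -0.0699, 0.1635]
ee_rot: [-3.135, -0.189, 0.004]
wrist_force: [-0.5, -0.2, -0.4]
gripper_width: 0.606
```

```bash
python3 go.py 503 -72 30 6.8
```

```text
tool x yaw 6.91 tilt 0.15
rot first 0.11
offset cm [ 0.36  0.26 13.35]
```

>>> carry_out --series '[{"offset":[0.3,0.2,3],"rotation":[0,0,0],"hand":1},{"offset":[0,0,3],"rotation":[0,0,0],"hand":1},{"offset":[0,0,3],"rotation":[0,0,0],"hand":1},{"offset":[0,0,3],"rotation":[0,0,0],"hand":1},{"offset":[0,0,1.5],"rotation":[0,0,0],"hand":1},{"offset":[0,0,0],"rotation":[0,0,0],"hand":1},{"offset":[0,0,0],"rotation":[0,0,0],"hand":1}]'

```text
t: 34.65
position: [0.5034, -0.0729, 0.0295]
ee_rot: [-3.136, -0.185, 0.002]
wrist_force: [-0.4, 0.6, -0.6]
gripper_width: 0.602
```

```bash
python3 go.py 503 -72 13
```

```text
tool x yaw 6.75 tilt 0.07
offset cm [-0.02 -0.1   1.65]
```

>>> carry_out --series '[{"offset":[0,0,1],"rotation":[0,0,0],"hand":1},{"offset":[0,0,0.65],"rotation":[0,0,0],"hand":1},{"offset":[0,0,0],"rotation":[0,0,0],"hand":1},{"offset":[0,0,0],"rotation":[0,0,0],"hand":-1},{"offset":[0,0,0],"rotation":[0,0,0],"hand":-1},{"offset":[0,0,0],"rotation":[0,0,0],"hand":-1},{"offset":[0,0,0],"rotation":[0,0,0],"hand":-1},{"offset":[0,0,-1],"rotation":[0,0,0],"hand":-1},{"offset":[0,0,-3],"rotation":[0,0,0],"hand":-1},{"offset":[0,0,-4],"rotation":[0,0,0],"hand":-1},{"offset":[0,0,-4],"rotation":[0,0,0],"hand":-1},{"offset":[0,0,-2],"rotation":[0,0,0],"hand":-1}]'

```text
t: 35.85
position: [0.5052, -0.0725, 0.1571]
ee_rot: [3.135, 0.187, 0.007]
wrist_force: [-0.6, -0.6, 0.0]
gripper_width: 1.004
```

```bash
python3 go.py 509 -427 170
```

```text
tool x yaw 6.82 tilt 0.26
offset cm [-3.82 35.24 -1.26]
```

```bash
python3 - <<'E'
from h import *
g=grab('top');im=g['img'];h=cv2.cvtColor(im,cv2.COLOR_BGR2HSV)
m=np.zeros(im.shape[:2],np.uint8);m[200:320,355:475]=(((h[...,0]>95)&(h[...,0]<130)&(h[...,1]>80))*255)[200:320,355:475]
c=max(cv2.findContours(m,0,2)[0],key=cv2.contourArea);(q,r)=cv2.minEnclosingCircle(c);print('jar',onz(g,q,.1)*1000,r*2*(.932-.1)/387*1000)
u,v=proj(g,[.507,-.427,.077])[0].astype(int);x0,y0=u-30,v-28
cv2.imwrite('pics/v10.png',cv2.resize(im[y0:y0+56,x0:x0+60],None,fx=8,fy=8,interpolation=cv2.INTER_CUBIC));print(x0,y0)
E
```

```text
jar [[ 520.71866409 -275.7506367 ]] 59.58041373950258
423 229
```

View pics/v10.png

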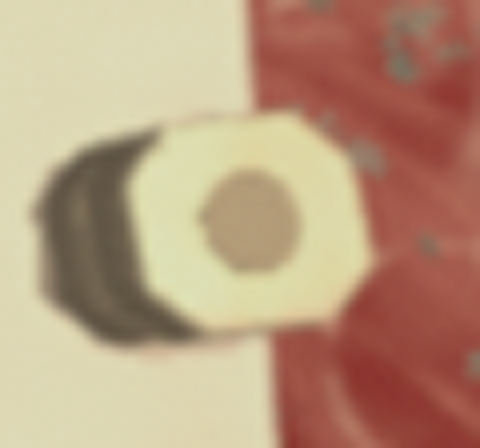

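```bash
python3 - <<'E'
from h import *
g=grab('top');print(onz(g,[453.9,256.2],.077)*1000)
E
```

```text
[[ 508.98139255 -427.11221215]]
```

>>> carry_out --series '[{"offset":[-0.3,2,0],"rotation":[0,0,0],"hand":-1},{"offset":[-0.4,3.5,-0.2],"rotation":[0,0,0],"hand":-1},{"offset":[-0.4,3.9,-0.2],"rotation":[0,0,0],"hand":-1},{"offset":[-0.4,3.9,-0.2],"rotation":[0,0,0],"hand":-1},{"offset":[-0.4,3.9,-0.2],"rotation":[0,0,0],"hand":-1},{"offset":[-0.4,3.9,-0.2],"rotation":[0,0,0],"hand":-1},{"offset":[-0.4,3.9,-0.2],"rotation":[0,0,0],"hand":-1},{"offset":[-0.4,3.9,0],"rotation":[0,0,0],"hand":-1},{"offset":[-0.4,3.3,0],"rotation":[0,0,0],"hand":-1},{"offset":[-0.3,2.5,0],"rotation":[0,0,0],"hand":-1},{"offset":[0,0.5,0],"rotation":[0,0,0],"hand":-1},{"offset":[0,0,0],"rotation":[0,0,0],"hand":-1}]'

```text
t: 37.15
position: [0.5072, -0.4263, 0.164]
ee_rot: [-3.135, -0.185, 0.002]
wrist_force: [-0.2, 0.3, 0.3]
gripper_width: 1.002
```

```bash
python3 go.py 507 -427 41.5 6.8; python3 - <<'E'
from h import *
g=grab('top')['img']; cv2.imwrite('pics/v11.png',cv2.resize(g[215:315,230:340],None,fx=5,fy=5,interpolation=cv2.INTER_CUBIC))
E
```

```text
tool x yaw 6.74 tilt 0.11
rot first -0.06
offset cm [-0.02  0.09 12.25]
```

View pics/v11.png

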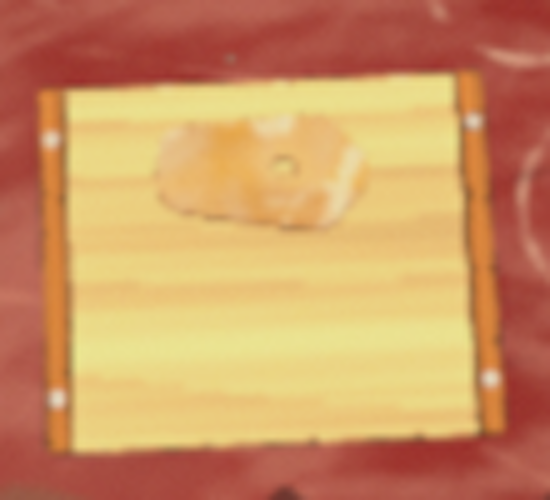

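The rib lies flat in the bay, with its centre at about (502,-47) mm against the bay point (501.7,-49). Now the mould.

>>> carry_out --series '[{"offset":[0.1,0.05,3],"rotation":[0,0,0],"hand":-1},{"offset":[0,0,3],"rotation":[0,0,0],"hand":-1},{"offset":[0,0,3],"rotation":[0,0,0],"hand":-1},{"offset":[0,0,2.2],"rotation":[0,0,0],"hand":-1},{"offset":[0,0,1],"rotation":[0,0,0],"hand":-1},{"offset":[0,0,0],"rotation":[0,0,0],"hand":-1},{"offset":[0,0,0],"rotation":[0,0,0],"hand":-1}]'

```text
t: 37.9
position: [0.5096, -0.4264, 0.044]
ee_rot: [3.135, 0.188, 0.001]
wrist_force: [0.3, -0.2, -0.2]
gripper_width: 0.998
```

```bash
python3 go.py 508 -427 41.5 6.8
```

```text
tool x yaw 6.86 tilt 0.05
rot first 0.06
offset cm [-0.16  0.04  0.25]
```

>>> carry_out --series '[{"offset":[-0.05,0,0.25],"rotation":[0,0,0],"hand":-1},{"offset":[0,0,0],"rotation":[0,0,0],"hand":-1},{"offset":[0,0,0],"rotation":[0,0,0],"hand":1},{"offset":[0,0,0],"rotation":[0,0,0],"hand":1},{"offset":[0,0,0],"rotation":[0,0,0],"hand":1},{"offset":[0,0,0],"rotation":[0,0,0],"hand":1},{"offset":[0,0,0],"rotation":[0,0,0],"hand":1},{"offset":[0,0,0],"rotation":[0,0,0],"hand":1},{"offset":[0,0,-1],"rotation":[0,0,0],"hand":1},{"offset":[0,0,-2],"rotation":[0,0,0],"hand":1},{"offset":[0,0,-3],"rotation":[0,0,0],"hand":1},{"offset":[0,0,-3],"rotation":[0,0,0],"hand":1}]'

```text
t: 39.1
position: [0.5079, -0.4263, 0.1314]
ee_rot: [-3.135, -0.187, 0.002]
wrist_force: [-0.4, -1.4, -2.2]
gripper_width: 0.684
```

>>> carry_out --series '[{"offset":[0,0,-3],"rotation":[0,0,0],"hand":1},{"offset":[0,0,-2],"rotation":[0,0,0],"hand":1},{"offset":[0,0,-1],"rotation":[0,0,0],"hand":1},{"offset":[0,0,0],"rotation":[0,0,0],"hand":1}]'

```text
t: 39.5
position: [0.5089, -0.4272, 0.1923]
ee_rot: [3.134, 0.187, 0.003]
wrist_force: [0.0, -0.4, -2.2]
gripper_width: 0.68
```

```bash
python3 go.py 423 -16 180 6.8
```

```text
tool x yaw 6.82 tilt 0.14
rot first 0.02
offset cm [ -3.67 -41.85   1.14]
```

>>> carry_out --series '[{"offset":[-0.2,-2,0],"rotation":[0,0,0],"hand":1},{"offset":[-0.3,-3.4,0],"rotation":[0,0,0],"hand":1},{"offset":[-0.35,-4,0],"rotation":[0,0,0],"hand":1},{"offset":[-0.35,-4,0],"rotation":[0,0,0],"hand":1},{"offset":[-0.35,-4,0],"rotation":[0,0,0],"hand":1},{"offset":[-0.35,-4,0],"rotation":[0,0,0],"hand":1},{"offset":[-0.35,-4,0],"rotation":[0,0,0],"hand":1},{"offset":[-0.35,-4,0],"rotation":[0,0,0],"hand":1},{"offset":[-0.35,-4,0],"rotation":[0,0,0],"hand":1},{"offset":[-0.35,-4,0],"rotation":[0,0,0],"hand":1},{"offset":[-0.3,-3,0],"rotation":[0,0,0],"hand":1},{"offset":[-0.15,-1.4,0],"rotation":[0,0,0],"hand":1}]'

```text
t: 40.7
position: [0.4196, -0.0141, 0.1895]
ee_rot: [-3.135, -0.19, 0.005]
wrist_force: [0.2, -0.4, -1.1]
gripper_width: 0.682
```

>>> carry_out --series '[{"offset":[0,0,0],"rotation":[0,0,0],"hand":1},{"offset":[0,0,3],"rotation":[0,0,0],"hand":1},{"offset":[0,0,3],"rotation":[0,0,0],"hand":1},{"offset":[0,0,3],"rotation":[0,0,0],"hand":1},{"offset":[0,0,3],"rotation":[0,0,0],"hand":1},{"offset":[0,0,1.8],"rotation":[0,0,0],"hand":1},{"offset":[0,0,0],"rotation":[0,0,0],"hand":1},{"offset":[0,0,0],"rotation":[0,0,0],"hand":1}]'

```text
t: 41.5
position: [0.4214, -0.0167, 0.0524]
ee_rot: [-3.136, -0.186, 0.002]
wrist_force: [-0.1, 0.2, -1.0]
gripper_width: 0.677
```

```bash
python3 go.py 423 -16 39.5 6.8
```

```text
tool x yaw 6.78 tilt 0.09
rot first -0.02
offset cm [ 0.17 -0.05  1.29]
```

>>> carry_out --series '[{"offset":[0.15,0,0.8],"rotation":[0,0,0],"hand":1},{"offset":[0,0,0.5],"rotation":[0,0,0],"hand":1},{"offset":[0,0,0],"rotation":[0,0,0],"hand":1},{"offset":[0,0,0],"rotation":[0,0,0],"hand":-1},{"offset":[0,0,0],"rotation":[0,0,0],"hand":-1},{"offset":[0,0,0],"rotation":[0,0,0],"hand":-1},{"offset":[0,0,0],"rotation":[0,0,0],"hand":-1},{"offset":[0,0,-2],"rotation":[0,0,0],"hand":-1},{"offset":[0,0,-4],"rotation":[0,0,0],"hand":-1},{"offset":[0,0,-4],"rotation":[0,0,0],"hand":-1},{"offset":[0,0,-2],"rotation":[0,0,0],"hand":-1},{"offset":[0,0,0],"rotation":[0,0,0],"hand":-1}]'

```text
t: 42.7
position: [0.4251, -0.0161, 0.1624]
ee_rot: [3.135, 0.187, 0.01]
wrist_force: [0.6, 0.2, 0.1]
gripper_width: 0.999
```

```bash
python3 go.py 522 -277 160 6.8
```

```text
tool x yaw 6.82 tilt 0.36
rot first 0.02
offset cm [ 6.53 27.05  0.32]
```

>>> carry_out --series '[{"offset":[0.5,2,0],"rotation":[0,0,0],"hand":-1},{"offset":[0.9,3.6,0],"rotation":[0,0,0],"hand":-1},{"offset":[0.9,3.6,0],"rotation":[0,0,0],"hand":-1},{"offset":[0.9,3.6,0],"rotation":[0,0,0],"hand":-1},{"offset":[0.9,3.6,0],"rotation":[0,0,0],"hand":-1},{"offset":[0.9,3.6,0],"rotation":[0,0,0],"hand":-1},{"offset":[0.8,3.4,0],"rotation":[0,0,0],"hand":-1},{"offset":[0.5,2.4,0],"rotation":[0,0,0],"hand":-1},{"offset":[0.2,1.2,0],"rotation":[0,0,0],"hand":-1},{"offset":[0,0,0],"rotation":[0,0,0],"hand":-1},{"offset":[0,0,0],"rotation":[0,0,0],"hand":-1}]'

```text
t: 43.8
position: [0.5188, -0.2753, 0.1588]
ee_rot: [-3.135, -0.187, 0.003]
wrist_force: [0.5, 0.7, -0.2]
gripper_width: 1.004
```

```bash
python3 go.py 522 -277 51 6.8
```

```text
tool x yaw 6.81 tilt 0.12
rot first 0.01
offset cm [ 0.31  0.22 10.77]
```

>>> carry_out --series '[{"offset":[0.3,0.1,2.5],"rotation":[0,0,0],"hand":-1},{"offset":[0,0,2.5],"rotation":[0,0,0],"hand":-1},{"offset":[0,0,2.5],"rotation":[0,0,0],"hand":-1},{"offset":[0,0,2.2],"rotation":[0,0,0],"hand":-1},{"offset":[0,0,1],"rotation":[0,0,0],"hand":-1},{"offset":[0,0,0],"rotation":[0,0,0],"hand":-1},{"offset":[0,0,0],"rotation":[0,0,0],"hand":1},{"offset":[0,0,0],"rotation":[0,0,0],"hand":1},{"offset":[0,0,0],"rotation":[0,0,0],"hand":1},{"offset":[0,0,0],"rotation":[0,0,0],"hand":1},{"offset":[0,0,0],"rotation":[0,0,0],"hand":1},{"offset":[0,0,0],"rotation":[0,0,0],"hand":1}]'

```text
t: 45.0
position: [0.5231, -0.2772, 0.0537]
ee_rot: [3.136, 0.187, 0.001]
wrist_force: [-1.5, 0.7, 7.4]
gripper_width: 0.731
```

>>> carry_out --series '[{"offset":[0,0,-1],"rotation":[0,0,0],"hand":1},{"offset":[0,0,-2],"rotation":[0,0,0],"hand":1},{"offset":[0,0,-3],"rotation":[0,0,0],"hand":1},{"offset":[0,0,-2],"rotation":[0,0,0],"hand":1},{"offset":[0,0,-1],"rotation":[0,0,0],"hand":1},{"offset":[0,0,0],"rotation":[0,0,0],"hand":1}]'

```text
t: 45.6
position: [0.5235, -0.2775, 0.1443]
ee_rot: [3.135, 0.187, 0.004]
wrist_force: [-0.3, -0.7, -1.7]
gripper_width: 0.733
```

```bash
python3 go.py 432 -100 140 6.8
```

```text
tool x yaw 6.81 tilt 0.16
rot first 0.01
offset cm [ -6.99 -18.71   0.38]
```

>>> carry_out --series '[{"offset":[-0.6,-1.6,0],"rotation":[0,0,0],"hand":1},{"offset":[-1.0,-2.9,0],"rotation":[0,0,0],"hand":1},{"offset":[-1.2,-3.3,0],"rotation":[0,0,0],"hand":1},{"offset":[-1.3,-3.3,0],"rotation":[0,0,0],"hand":1},{"offset":[-1.2,-3.2,0],"rotation":[0,0,0],"hand":1},{"offset":[-1.0,-2.8,0],"rotation":[0,0,0],"hand":1},{"offset":[-0.6,-1.6,0],"rotation":[0,0,0],"hand":1},{"offset":[0,0,2.5],"rotation":[0,0,0],"hand":1},{"offset":[0,0,2.5],"rotation":[0,0,0],"hand":1},{"offset":[0,0,2],"rotation":[0,0,0],"hand":1},{"offset":[0,0,0.7],"rotation":[0,0,0],"hand":1},{"offset":[0,0,0],"rotation":[0,0,0],"hand":1}]'

```text
t: 46.8
position: [0.4315, -0.0995, 0.0647]
ee_rot: [-3.135, -0.187, 0.004]
wrist_force: [0.5, 0.9, -1.8]
gripper_width: 0.732
```

```bash
python3 go.py 432 -99.7 52 6.8
```

```text
tool x yaw 6.81 tilt 0.14
rot first 0.01
offset cm [0.05 0.02 1.27]
```

Release the jar, then clear the arm away to the right at height.

>>> carry_out --series '[{"offset":[0,0,0.8],"rotation":[0,0,0],"hand":1},{"offset":[0,0,0.5],"rotation":[0,0,0],"hand":1},{"offset":[0,0,0],"rotation":[0,0,0],"hand":1},{"offset":[0,0,0],"rotation":[0,0,0],"hand":-1},{"offset":[0,0,0],"rotation":[0,0,0],"hand":-1},{"offset":[0,0,0],"rotation":[0,0,0],"hand":-1},{"offset":[0,0,0],"rotation":[0,0,0],"hand":-1},{"offset":[0,0,-2],"rotation":[0,0,0],"hand":-1},{"offset":[0,0,-4],"rotation":[0,0,0],"hand":-1},{"offset":[0,0,-4],"rotation":[0,0,0],"hand":-1},{"offset":[0,0,-4],"rotation":[0,0,0],"hand":-1},{"offset":[0,0,0],"rotation":[0,0,0],"hand":-1}]'

```text
t: 48.0
position: [0.4352, -0.1003, 0.1974]
ee_rot: [3.133, 0.187, 0.014]
wrist_force: [0.3, -0.3, -0.4]
gripper_width: 0.999
```

>>> carry_out --series '[{"offset":[0,3,0],"rotation":[0,0,0],"hand":-1},{"offset":[0,4,0],"rotation":[0,0,0],"hand":-1},{"offset":[0,4,0],"rotation":[0,0,0],"hand":-1},{"offset":[0,4,0],"rotation":[0,0,0],"hand":-1},{"offset":[0,4,0],"rotation":[0,0,0],"hand":-1},{"offset":[0,4,0],"rotation":[0,0,0],"hand":-1},{"offset":[0,3,0],"rotation":[0,0,0],"hand":-1},{"offset":[0,0,0],"rotation":[0,0,0],"hand":-1},{"offset":[0,0,0],"rotation":[0,0,0],"hand":-1}]'

```text
t: 48.9
position: [0.4622, -0.3575, 0.1914]
ee_rot: [-3.135, -0.185, 0.002]
wrist_force: [-0.4, -0.3, -0.5]
gripper_width: 0.999
```

```bash
python3 - <<'E'
from h import *
g=grab('top');f=grab('side');a=cv2.imread('pics/top0.png')
A=cv2.resize(a[222:312,228:340],None,fx=3.5,fy=3.5,interpolation=cv2.INTER_CUBIC);B=cv2.resize(g['img'][222:312,228:340],None,fx=3.5,fy=3.5,interpolation=cv2.INTER_CUBIC)
cv2.imwrite('pics/v12.png',np.hstack([A,B]))
E
```

```text
(no output)
```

View pics/v12.png

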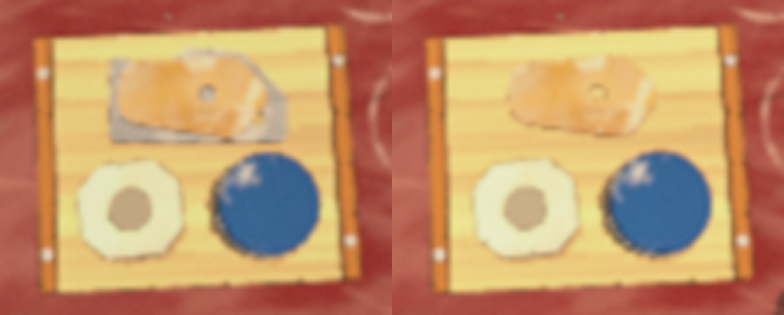

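Before and after match: the mould is about 2 mm from its old place, the jar about 0 mm, and the rib is in the bay. The arm is clear, so I'm handing in.

```bash
python3 -c "
from rig import bot
print(bot.job_done())"
```

```text
the job is handed in; nothing more can be done
None
```

The job is done and handed in at about 49 s of the 144 s allowed; the hand-in gives no verdict. I set the jar and mould aside on the side board and lifted the rib off to join them. The template then went onto the dark rectangle, the rib into the tray bay, and the jar and mould back in their places.

My last checks, from the top camera, whose calibration is good to about 2 mm:

| Part | Result |
|---|---|
| Template | About 1 mm and 0.5° off the centre and direction of the dark rectangle, checked before the rib, mould and jar went back |
| Rib | Flat, about 2–3 mm from the bay point and roughly lengthwise with the tray |
| Mould | Upright, about 2 mm from where it stood |
| Jar | Upright, no visible shift from where it stood |

The arm finished clear, about 19 cm above the side board. No check failed or disagreed. I did not measure the cup and the clay at the end, but the arm never worked near them.

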